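Fit the press platen over the guide rod of a board test jig and press the nest home

ROBOT

A 6-joint arm with a two-finger parallel gripper is mounted at the origin on a cart in front of the work surface, level with it; the furniture and walls round the work are solid. World frame = base frame: x ahead of the robot, y to its left, z up, the work surface at z = 0. Lengths are in m, angles in rad, forces in N, time in s.
With the tool pointing down it reaches from about 0.275 to 0.75 m from the base axis. Payload 10.2 kg.
Tool frame: the origin (TCP) lies midway between the tips of the shut fingers; the grasp point (between the pads) lies 19 mm behind it; z points along the fingers, y is the direction in which the jaws open and shut (so a half turn about z gives the same grasp; the last joint's range is limited). The gripper opens to 85 mm and grips with 20 to 120 N. Pads are 22 mm wide; open, the fingers measure 114 mm over their backs; the gripper's body (76 mm by 85 mm) begins 54 mm behind the grasp point. The pads swing forward as they close: fully open they stand 13 mm farther back than shut.
Start: joints at [1.107, 0.313, 1.498, -0, 1.331, -0.223], TCP at [0.125, 0.51, 0.231] pointing down, gripper open.
Joint ranges: [-2.94, 2.94], [-0.97, 2.17], [0.19, 2.56], [-1.23, 4.37], [0.02, 3.11], [-2.88, 2.88]. Speed limits (rad/s): [2.39, 2.39, 3.01, 3.14, 3.14, 3.14].

INTERFACE

Orientations are given as a unit quaternion [x, y, z, w].
In Python, from rig import arm gives the robot as it stands.
- The arm moves only by the tool carry_out, never from a script. Its argument "commands" is a list of rows, each a list of 3 entries, a list of its own where there are three numbers: the shift along the tool's x, y, z each as a share of 0.025 m, from -1 to 1, then the turn, a rotation vector about the tool's x, y, z each as a share of 10 degrees, from -1 to 1, then the closure, from -1 (fully open) to 1 (shut). In form: [[[x, y, z], [ax, ay, az], gripper], ...]. A call has 1 to 10 rows; each row shifts and turns the commanded pose from where the row before left it, along the tool's axes as they then stand; what a row does not reach is not made up. A row lasts 1/8 s, in which the tool goes at most 62.5 mm and 10.7 degrees, less where a joint would pass 70% of its speed; a pose out of reach is approached as far as the arm can. A call with a number of a shift or a turn outside -1 to 1 is refused whole. A call with a gripper value outside its range is refused whole. The fingers move at their own pace and stop on an object; the grip force is fixed at half the most. Time passes only in rows, so rows that do not move let the fingers close. It gives the time, the measured TCP pose, the force and the opening at its end, in the units of the state.
- arm.sense(): the state, without advancing time (a new reading comes with each control period).
- arm.snapshot(name): name is "scene" or "side" or "wrist"; returns a dict with "frame" (420x560x3 uint8, blue, green, red), "range_z" (420x560 float32, m along the optical axis (not along the pixel's ray), 0 where there is no reading), "fovy" (degrees; the focal length in pixels is half the picture's height over the tangent of half this angle, whatever the lens; pixels are square), "cx", "cy" (the principal point, pixels), "k1" (the pictures are not rectified: a ray, as slopes to the right and down, at radius r is drawn at 1 + k1 r^2 times it, then the intrinsics apply), "R" (3x3) and "t" (3): a world point X has camera coordinates R X + t. Camera axes: x right, y down, z forward; pixel columns grow to the right and rows downward; lengths in m; the calibration is good to about 2 mm. A picture is of the moment at which its call begins.
- arm.close_job(): hands the job in, once; it reports no verdict.
The state is a dict: "clock": time; "qpos": joint angles; "qvel": joint speeds; "effort": joint torques, N m; "eef_pos": TCP position; "eef_rot": TCP orientation; "ft_force": force on the tool from outside, world axes, zero at the start; "wrist_torque": the same for the moment, N m; "width": opening from 0.0 (shut) to 1.0 (fully open).
Only numpy, scipy, OpenCV 4.12 (cv2) and the standard library are available. Lean on these libraries where they do the work, as an engineer would, in place of code of your own. Each camera call takes 0.05 s, during which the arm holds its last target.

TASK

Pick up the yellow press platen by its black handle, lower it level over the tall guide rod and the short dowel of the board test jig, and with it press the stiff blue board nest all the way down to its stop. The jig is not exactly where it seems, so feel your way with a light touch: once it is on the rod stay well under 12 N against rod and dowel on the way down, and never go over 25 N, not even when pressing, and do not drop the platen. Leave it lying flat on the nest, let go, and do not disturb the other things on the bench.

Things in the scene. Friction and masses are not known exactly. Their poses are not given: they have to be found in the camera images.
- platen: loose press platen, about 0.25 kg: yellow plate 64 x 180 x 12 mm (x, y, z), origin at the centre of its underside, z up; starts flat on the bench. Black paddle handle stands on its centre: 18 mm thick (x), 50 mm long (y), from z = 12 to 78 mm, on a 34 x 66 x 4 mm foot plate. It fits the jig only with its y axis along the jig's y axis (same sense)
- handle (a point): middle of the platen's handle where it is best gripped across its 18 mm thickness (platen x), 56 mm above the underside; axes as the platen's
- bush (a point): centre, at the platen's underside, of the round rod bore at platen y = +70 mm: 13.6 mm diameter, through the plate and a brass bush 26 mm across whose top is 24 mm above the underside
- dowel_hole (a point): centre, at the platen's underside, of the slotted dowel hole at platen y = -70 mm: 10.1 mm along x, 12.1 mm along y, through the 12 mm plate
- jig: fixed grey jig base, 130 x 240 x 14 mm, origin at the centre of its underside on the bench, z up. A guide block on it carries rod (jig y = +70 mm), dowel (y = -70 mm) and nest. Set by hand, the block stands rigidly up to 4 mm off centre along jig x and y, either way, and 0 to 8 mm higher than the stated heights, never turned or tilted; the jig's readings do not show it: feel it (or see it)
- rod_mark (a point): point on the base top (14 mm up) where the upright guide rod would stand if the block were centred; the true axis is up to 4 mm off along jig x and y. Rod: steel, 12 mm diameter, top 136 mm above the bench (plus the block's 0 to 8 mm), its top 14 mm tapering to 3 mm diameter
- dowel_mark (a point): the same for the upright dowel, off by the same amount as the rod. Dowel: steel, 8 mm diameter, top 75 mm above the bench (plus 0 to 8 mm), its top 9 mm tapering to 2.4 mm diameter
- nest (a joint): height of the blue nest (56 x 94 mm) above its stop, m: 0 = fully home, starts 0.005 to 0.009. Slides down with about 7 N of drag, no spring, stays where it is left (the platen's weight alone does not move it), hard stop at 0. The platen's underside bears on its four black corner pads, whose tops are 38 mm (plus the block's 0 to 8 mm) above the bench when home
- multimeter: bystander: orange multimeter lying on the bench, 148 x 74 x 42 mm, origin under its centre
- flux_jar: bystander: small jar with black lid, 46 mm across, 32 mm high, origin under its centre
- torch: bystander: black pocket torch lying on the bench, 27 x 115 x 27 mm, origin under its centre
- motor: bystander: small black motor with three wires, 30 x 90 x 30 mm, origin under its centre
- tape_roll: bystander: small roll of black tape, 51 mm across, 19 mm high, origin under its centre
- marker: bystander: white marker pen with black cap, 135 mm long, 17 mm thick, origin under its centre

How it is judged:
On the way, in this order (a step that is already met when the one before it is completed fails the run):
1. the platen is threaded on the guide rod, level, while the nest is still up (horizontal distance between bush and rod_mark below 0.01 m and z of platen in the frame of jig below 0.11 m and angle between platen's own z axis and vertical below 0.08 rad and value of joint nest above 0.003 m), for 0.1 s.
2. the platen has pressed the nest home (value of joint nest below 0.0018 m and z of platen in the frame of jig below 0.049 m), for 0.2 s.
At the end, for the whole second after the job is handed in: The nest is within 1.8 mm of its stop; the platen is on rod and dowel, its weight rests on the jig with its underside less than 49 mm above the bench, flat within 2 degrees, released and at rest (all of step 2 and horizontal distance between bush and rod_mark below 0.01 m and horizontal distance between dowel_hole and dowel_mark below 0.011 m and angle between platen's own z axis and vertical below 0.035 rad and linear speed of platen below 0.02 m/s and contact force between platen and jig above 0.5 N); the robot touches nothing.
It fails at once if the platen is forced or dropped: more than 25 N between platen and jig (contact force between platen and jig above 25 N).
It fails at once if more than 12 N between platen and jig while the platen slides down the rod above the nest (it binds or is pushed sideways, or is pressed on the dowel's tip) (z of platen in the frame of jig between 0.06 and 0.128 m and contact force between platen and jig above 12 N).
It fails at once if the platen is cocked by more than 7 degrees while it is on the rod (horizontal distance between bush and rod_mark below 0.01 m and z of platen in the frame of jig below 0.125 m and angle between platen's own z axis and vertical above 0.12 rad).
It fails at once if gripper or arm strikes the jig with more than 20 N (contact force between any of the arm, the fingers and jig above 20 N).
It fails at once if a bystander is moved by more than 25 mm (distance of any of multimeter, flux_jar, torch, motor, tape_roll, marker from where it was at the start of the episode above 0.025 m).
It also fails if it takes over 72 s, if anything falls off the work surface, if the arm or the gripper's body presses on something with over 40 N, if the wrist force passes 120 N, or if a joint passes its speed limit or range.

## Working session

There is one attempt and no reset: what is moved stays moved. The work goes in short steps, Python scripts to look and compute and a tool call to move; the robot and the scene stay as the last step left them, time stands still between calls to the robot, and variables do not carry over. Pictures are saved under pics/ and viewed, and the job is handed in when it is done.

Besides the shell and the picture viewer there is one more tool, called after "Call:" as a command line: name --argument value ..., lists and objects as JSON in quotes. carry_out: Moves the arm, as the interface text tells. Shift numbers are shares of 0.025 m and turn numbers shares of 10 degrees, none past 1 either way. Its arguments: {"type":"object","properties":{"commands":{"type":"array","items":{"type":"array"}}},"required":["commands"]}

```bash
ls; mkdir -p pics
cat > h.py <<'E'
import numpy as np, cv2
from rig import arm
def snap(n, fn=None):
    s=arm.snapshot(n)
    if fn: cv2.imwrite('pics/'+fn, s['frame'])
    np.savez('pics/last_%s.npz'%n, **{k:np.asarray(v) for k,v in s.items()})
    return s
def K(s):
    h=s['frame'].shape[0]; f=h/2/np.tan(np.radians(float(s['fovy']))/2); return f
def ray(s,u,v):
    f=K(s); xd=(u-float(s['cx']))/f; yd=(v-float(s['cy']))/f
    rd=np.hypot(xd,yd); r=rd
    for _ in range(30): r=rd/(1+float(s['k1'])*r*r)
    k=r/rd if rd>0 else 1
    return np.array([xd*k,yd*k,1.])
def onplane(s,u,v,z):
    R=np.asarray(s['R']);t=np.asarray(s['t'])
    d=R.T@ray(s,u,v); c=-R.T@t
    return c+d*(z-c[2])/d[2]
def pt(s,u,v):
    R=np.asarray(s['R']);t=np.asarray(s['t'])
    z=s['range_z'][int(round(v)),int(round(u))]
    return R.T@(ray(s,u,v)*z-t)
def proj(s,X):
    R=np.asarray(s['R']);t=np.asarray(s['t']); c=R@np.asarray(X)+t
    x,y=c[0]/c[2],c[1]/c[2]; k=1+float(s['k1'])*(x*x+y*y)
    return np.array([K(s)*x*k+float(s['cx']),K(s)*y*k+float(s['cy'])])
def tri(obs):
    A=np.zeros((3,3));b=np.zeros(3)
    for s,u,v in obs:
        R=np.asarray(s['R']);t=np.asarray(s['t']);d=R.T@ray(s,u,v);d/=np.linalg.norm(d);c=-R.T@t
        P=np.eye(3)-np.outer(d,d);A+=P;b+=P@c
    X=np.linalg.solve(A,b)
    return X
def load(n): 
    d=np.load('pics/last_%s.npz'%n); return {k:d[k] for k in d.files}
E
python3 - <<'E'
from h import *
for n in('scene','side','wrist'):
    s=snap(n,n+'0.png'); print(n,s['fovy'],s['cx'],s['cy'],s['k1'],np.round(-np.asarray(s['R']).T@s['t'],3),np.round(s['R'],2).tolist())
print(arm.sense())
E
```

```text
pics
scene 44.68282657670416 274.28235652154655 202.37046435665786 -0.13703527871486187 [ 0.051 -0.805  1.242] [[0.87, -0.49, 0.02], [-0.36, -0.67, -0.65], [0.33, 0.56, -0.76]]
side 42.90344735413326 278.7088515279273 207.21716441396862 0.03554280485512249 [-0.184 -0.988  1.024] [[0.82, -0.57, -0.01], [-0.36, -0.5, -0.79], [0.45, 0.65, -0.61]]
wrist 61.77773111183848 275.4523456194771 208.82450390719484 -0.07292198931517105 [0.045 0.53  0.374] [[0.24, 0.97, -0.0], [0.92, -0.23, 0.32], [0.31, -0.08, -0.95]]
{'clock': 0.15, 'qpos': array([ 1.10660527e+00,  3.13329590e-01,  1.49818898e+00,  3.65338959e-06,
        1.33102954e+00, -2.23400958e-01]), 'qvel': array([-0.00147851, -0.00149978, -0.00282007, -0.00010846,  0.00042475,
        0.00173424]), 'effort': array([ 1.34718390e-03, -4.12375724e+01, -2.59793741e+01, -1.75615360e-04,
        3.26773406e-03, -2.42363058e-06]), 'eef_pos': array([0.1251284 , 0.50969158, 0.2308901 ]), 'eef_rot': array([ 1.20104824e-01,  9.92761101e-01, -4.49172247e-04, -1.62694302e-04]), 'ft_force': array([-1.14293864, -0.36798154, -0.1770723 ]), 'wrist_torque': array([-0.00631412,  0.07451865, -0.03135789]), 'width': 1.0009066047435797}
```

View pics/scene0.png

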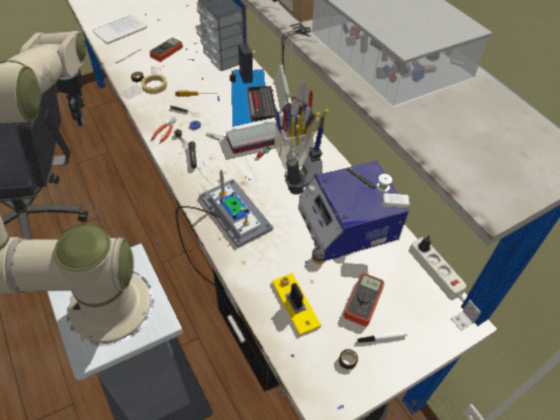

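View pics/side0.png

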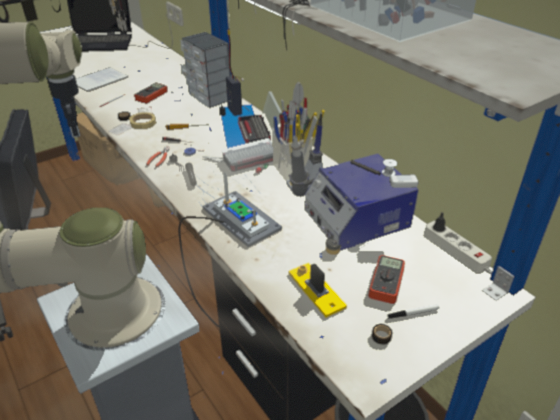

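View pics/wrist0.png

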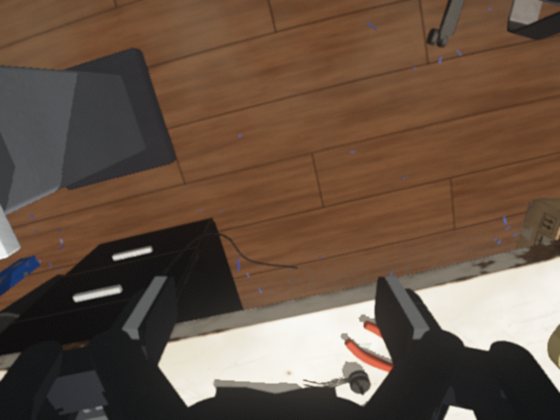

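The scene view shows the yellow platen at about (295,303), the jig at (235,208) with its rod near (222,180), the multimeter at (364,300), the marker at (382,338) and the tape or jar at (347,358). The side view shows the platen at (316,290) and the jig at (241,217). The wrist view shows only floor and the bench edge. Next I'll enlarge crops and get first positions.

Run:
```python
from h import *
a=load('scene');b=load('side')
c1=cv2.resize(a['frame'][160:340,190:330],None,fx=2.8,fy=2.8,interpolation=3)
c2=cv2.resize(b['frame'][150:330,200:340],None,fx=2.8,fy=2.8,interpolation=3)
cv2.imwrite('pics/z0.png',np.hstack([c1,c2]))
for n,s,P in(('scene',a,[(295,303),(235,208),(222,180),(364,300),(382,338),(347,358),(318,255)]),('side',b,[(300,270),(241,217),(388,280)])):
  for p in P: print(n,p,np.round(pt(s,*p),3),np.round(onplane(s,*p,0.01),3))
  hsv=cv2.cvtColor(s['frame'],cv2.COLOR_BGR2HSV)
  m=cv2.inRange(hsv,(22,150,120),(35,255,255))
  k,l,st,ce=cv2.connectedComponentsWithStats(m)
  for i in range(1,k):
    if st[i,4]>150:
      cnt,_=cv2.findContours((l==i).astype('uint8'),0,1); r=cv2.minAreaRect(cnt[0]); bx=cv2.boxPoints(r); print(n,st[i],[np.round(onplane(s,*q,0.012),3).tolist() for q in bx])
```

```text
scene (295, 303) [ 0.447 -0.251  0.031] [ 0.454 -0.242  0.01 ]
scene (235, 208) [0.447 0.108 0.049] [0.46  0.138 0.01 ]
scene (222, 180) [0.445 0.19  0.097] [0.475 0.265 0.01 ]
scene (364, 300) [ 0.608 -0.34   0.045] [ 0.625 -0.326  0.01 ]
scene (382, 338) [ 0.598 -0.444  0.015] [ 0.601 -0.443  0.01 ]
scene (347, 358) [ 0.492 -0.441  0.002] [ 0.489 -0.444  0.01 ]
scene (318, 255) [ 0.584 -0.149  0.033] [ 0.593 -0.137  0.01 ]
scene [273 274  48  61 990] [[0.429, -0.15, 0.012], [0.497, -0.146, 0.012], [0.478, -0.333, 0.012], [0.415, -0.333, 0.012]]
side (300, 270) [ 0.448 -0.174  0.021] [ 0.455 -0.165  0.01 ]
side (241, 217) [0.424 0.084 0.046] [0.446 0.123 0.01 ]
side (388, 280) [ 0.602 -0.345  0.034] [ 0.621 -0.329  0.01 ]
side [290 264  56  53 905] [[0.422, -0.155, 0.012], [0.496, -0.137, 0.012], [0.472, -0.336, 0.012], [0.405, -0.347, 0.012]]
```

View pics/z0.png

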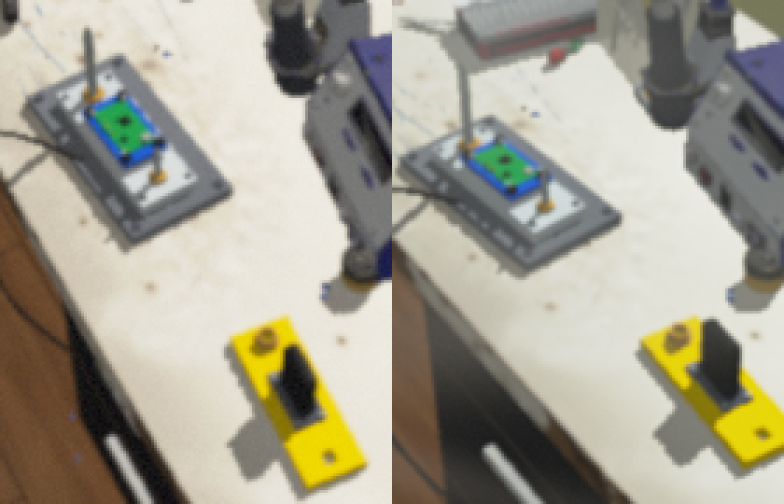

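The crops show the platen's brass bush at its far (+y) end and the rod at the jig's far end too, so no half turn is needed. Next come rough jig corners and axis directions.

Run:
```python
from h import *
a=load('scene');b=load('side')
A=[(200.7,195.7),(232,180.4),(272.9,227.1),(237.5,246.8)]
B=[(202.9,203.6),(231.4,191.8),(281.4,227.9),(248.2,246.4)]
for p,q in zip(A,B): print(np.round(onplane(a,*p,.014),3),np.round(onplane(b,*q,.014),3),np.round(tri([(a,*p),(b,*q)]),3))
# bush & dowel hole
P=[(190+264/2.8,160+340/2.8),(190+329/2.8,160+457/2.8)];Q=[(200+(677-392)/2.8,150+337/2.8),(200+(763-392)/2.8,150+433/2.8)]
for p,q,z in zip(P,Q,(.024,.012)): print('bush/hole',np.round(onplane(a,*p,z),3),np.round(onplane(b,*q,z),3),np.round(tri([(a,*p),(b,*q)]),3))
P=(190+88/2.8,160+30/2.8);Q=(200+(463-392)/2.8,150+67/2.8)
print('rod top',np.round(onplane(a,*P,.14),3),np.round(onplane(b,*Q,.14),3),np.round(tri([(a,*P),(b,*Q)]),3))
```

```text
[0.385 0.232 0.014] [0.382 0.245 0.014] [0.378 0.226 0.026]
[0.502 0.245 0.014] [0.488 0.247 0.014] [ 0.506  0.268 -0.008]
[0.526 0.013 0.014] [0.514 0.005 0.014] [ 0.538  0.037 -0.02 ]
[ 0.399 -0.002  0.014] [ 0.39  -0.007  0.014] [ 0.405  0.016 -0.011]
bush/hole [ 0.458 -0.175  0.024] [ 0.449 -0.18   0.024] [ 0.465 -0.162  0.   ]
bush/hole [ 0.451 -0.311  0.012] [ 0.446 -0.312  0.012] [ 0.455 -0.305 -0.001]
rod top [0.445 0.187 0.14 ] [0.436 0.181 0.14 ] [0.452 0.208 0.118]
```

```bash
cat > plan.py <<'E'
import numpy as np, json
from scipy.spatial.transform import Rotation as Rt
def plan(p0,q0,p1,yaw_y,n,g=-1,dec=2):
    """world line p0->p1, level tool down with tool y at angle yaw_y(deg); prints rows"""
    R0=Rt.from_quat(q0); c,s=np.cos(np.radians(yaw_y)),np.sin(np.radians(yaw_y))
    y=np.array([c,s,0]); z=np.array([0,0,-1.]); x=np.cross(y,z)
    R1=Rt.from_matrix(np.c_[x,y,z]); 
    p=np.array(p0,float);R=R0;rows=[]
    for i in range(n):
        k=n-i
        d=R.inv().apply((np.array(p1)-p)/k)/.025
        rv=(R.inv()*R1).as_rotvec()/k/np.radians(10)
        d=np.round(d,dec);rv=np.round(rv,dec)
        rows.append([(d+0.).tolist(),(rv+0.).tolist(),g])
        p=p+R.apply(d*.025);R=R*Rt.from_rotvec(rv*np.radians(10))
    for i in range(0,n,10): print(json.dumps(rows[i:i+10]))
    print('end',np.round(p,4),np.round(R.as_quat(),4))
E
python3 -c "
from plan import *
plan([.1251,.5097,.2309],[0.1201,0.99276,0,0],[.45,.06,.29],4.6,24)"
```

```text
[[[-0.7, -0.6, -0.1], [0.0, 0.0, 0.3], -1], [[-0.74, -0.56, -0.1], [0.0, 0.0, 0.3], -1], [[-0.76, -0.52, -0.1], [0.0, 0.0, 0.3], -1], [[-0.79, -0.48, -0.1], [0.0, 0.0, 0.3], -1], [[-0.81, -0.44, -0.1], [0.0, 0.0, 0.3], -1], [[-0.84, -0.4, -0.1], [0.0, 0.0, 0.3], -1], [[-0.86, -0.35, -0.1], [0.0, 0.0, 0.3], -1], [[-0.87, -0.31, -0.1], [0.0, 0.0, 0.3], -1], [[-0.89, -0.26, -0.1], [0.0, 0.0, 0.3], -1], [[-0.9, -0.21, -0.1], [0.0, 0.0, 0.3], -1]]
[[[-0.91, -0.17, -0.1], [0.0, 0.0, 0.3], -1], [[-0.92, -0.12, -0.1], [0.0, 0.0, 0.3], -1], [[-0.92, -0.07, -0.1], [0.0, 0.0, 0.3], -1], [[-0.92, -0.02, -0.1], [0.0, 0.0, 0.3], -1], [[-0.92, 0.03, -0.1], [0.0, 0.0, 0.3], -1], [[-0.92, 0.07, -0.1], [0.0, 0.0, 0.3], -1], [[-0.92, 0.12, -0.1], [0.0, 0.0, 0.3], -1], [[-0.91, 0.17, -0.09], [0.0, 0.0, 0.29], -1], [[-0.9, 0.22, -0.1], [0.0, 0.0, 0.3], -1], [[-0.89, 0.26, -0.09], [0.0, 0.0, 0.29], -1]]
[[[-0.87, 0.31, -0.1], [0.0, 0.0, 0.3], -1], [[-0.85, 0.35, -0.09], [0.0, 0.0, 0.29], -1], [[-0.83, 0.4, -0.1], [0.0, 0.0, 0.3], -1], [[-0.82, 0.44, -0.09], [0.0, 0.0, 0.29], -1]]
end [0.4499 0.0599 0.2899] [0.6781 0.7349 0.     0.    ]
```

Call:
carry_out --commands '[[[-0.7,-0.6,-0.1],[0.0,0.0,0.3],-1],[[-0.74,-0.56,-0.1],[0.0,0.0,0.3],-1],[[-0.76,-0.52,-0.1],[0.0,0.0,0.3],-1],[[-0.79,-0.48,-0.1],[0.0,0.0,0.3],-1],[[-0.81,-0.44,-0.1],[0.0,0.0,0.3],-1],[[-0.84,-0.4,-0.1],[0.0,0.0,0.3],-1],[[-0.86,-0.35,-0.1],[0.0,0.0,0.3],-1],[[-0.87,-0.31,-0.1],[0.0,0.0,0.3],-1],[[-0.89,-0.26,-0.1],[0.0,0.0,0.3],-1],[[-0.9,-0.21,-0.1],[0.0,0.0,0.3],-1]]'

```text
clock: 1.4
eef_pos: [0.261, 0.3217, 0.2562]
eef_rot: [0.374, 0.928, -0.0, -0.0]
ft_force: [0.3, -0.6, 0.6]
width: 0.995
```

Call:
carry_out --commands '[[[-0.91,-0.17,-0.1],[0.0,0.0,0.3],-1],[[-0.92,-0.12,-0.1],[0.0,0.0,0.3],-1],[[-0.92,-0.07,-0.1],[0.0,0.0,0.3],-1],[[-0.92,-0.02,-0.1],[0.0,0.0,0.3],-1],[[-0.92,0.03,-0.1],[0.0,0.0,0.3],-1],[[-0.92,0.07,-0.1],[0.0,0.0,0.3],-1],[[-0.92,0.12,-0.1],[0.0,0.0,0.3],-1],[[-0.91,0.17,-0.09],[0.0,0.0,0.29],-1],[[-0.9,0.22,-0.1],[0.0,0.0,0.3],-1],[[-0.89,0.26,-0.09],[0.0,0.0,0.29],-1]]'

```text
clock: 2.65
eef_pos: [0.3962, 0.1342, 0.2808]
eef_rot: [0.6, 0.8, -0.0, -0.0]
ft_force: [0.0, 0.1, -0.5]
width: 1.0
```

Call:
carry_out --commands '[[[-0.87,0.31,-0.1],[0.0,0.0,0.3],-1],[[-0.85,0.35,-0.09],[0.0,0.0,0.29],-1],[[-0.83,0.4,-0.1],[0.0,0.0,0.3],-1],[[-0.82,0.44,-0.09],[0.0,0.0,0.29],-1],[[0,0,0],[0,0,0],-1],[[0,0,0],[0,0,0],-1]]'

```text
clock: 3.4
eef_pos: [0.4496, 0.0605, 0.2901]
eef_rot: [0.678, 0.735, -0.0, -0.0]
ft_force: [1.5, -0.6, -0.1]
width: 1.001
```

Run:
```python
from h import *
import shutil
s=snap('wrist','w1.png'); shutil.copy('pics/last_wrist.npz','pics/w1.npz')
print(np.round(-np.asarray(s['R']).T@s['t'],4),arm.sense())
```

```text
[0.4427 0.1434 0.4335] {'clock': 3.45, 'qpos': array([-1.25200639e-01,  1.13946794e-01,  1.59108476e+00,  1.30792282e-04,
        1.43688812e+00, -2.06771380e-01]), 'qvel': array([ 0.00216758, -0.00265376, -0.00141095, -0.00023421,  0.00079722,
        0.00122296]), 'effort': array([-4.03868007e-01, -3.21230149e+01, -2.68555552e+01, -9.85710329e-03,
       -6.80821264e-03, -7.68929331e-04]), 'eef_pos': array([0.44961868, 0.06066232, 0.29020623]), 'eef_rot': array([ 6.77693546e-01,  7.35344427e-01, -4.21586809e-05, -1.70759745e-04]), 'ft_force': array([ 0.08800914, -0.96325875,  0.11969737]), 'wrist_torque': array([-0.02146111, -0.0427568 , -0.0069046 ]), 'width': 1.0005285452069625}
```

View pics/w1.png

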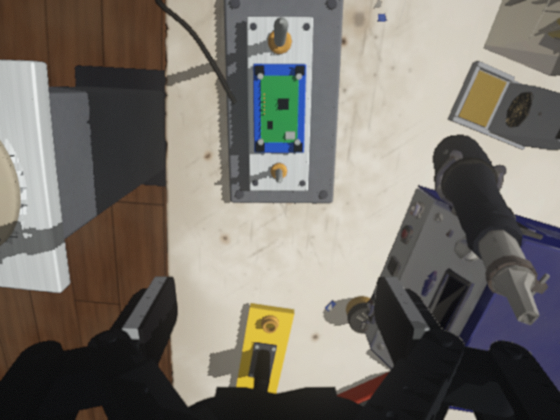

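The wrist view shows the jig base spanning roughly columns 225–340, the rod at (281,22–40), the dowel at (279,168–180), and the platen's bush at (269,324). I'll zoom in for sub-pixel readings and check depth.

Run:
```python
from h import *
d=np.load('pics/w1.npz');s={k:d[k] for k in d.files}
f=s['frame']
z=cv2.resize(f[0:75,215:350],None,fx=5.5,fy=5.5,interpolation=cv2.INTER_CUBIC)
cv2.imwrite('pics/z1.png',z[:, :742])
z=cv2.resize(f[140:210,215:350],None,fx=5.5,fy=5.5,interpolation=cv2.INTER_CUBIC)
cv2.imwrite('pics/z2.png',z)
r=s['range_z']
print(np.round(r[14:50:2,281],3)); print(np.round(r[160:190:2,279],3))
for p in [(281,24),(279,167),(240,100),(330,100),(266,320),(290,180),(256,68),(300,68),(300,145),(256,145)]: print(p,np.round(pt(s,*p),4))
```

```text
[0.372 0.37  0.267 0.258 0.26  0.263 0.267 0.267 0.272 0.274 0.279 0.29
 0.306 0.316 0.332 0.345 0.361 0.364]
[0.407 0.406 0.403 0.404 0.403 0.393 0.383 0.374 0.369 0.364 0.364 0.372
 0.418 0.416 0.42 ]
(281, 24) [0.4427 0.1933 0.1388]
(279, 167) [0.4533 0.0603 0.0359]
(240, 100) [0.4027 0.1303 0.0151]
(330, 100) [0.5057 0.1388 0.0148]
(266, 320) [ 0.4539 -0.1601  0.0218]
(290, 180) [0.4678 0.0443 0.0291]
(256, 68) [0.4207 0.1646 0.0491]
(300, 68) [0.4658 0.1683 0.0492]
(300, 145) [0.4738 0.0892 0.0488]
(256, 145) [0.4259 0.0853 0.0489]
```

View pics/z1.png

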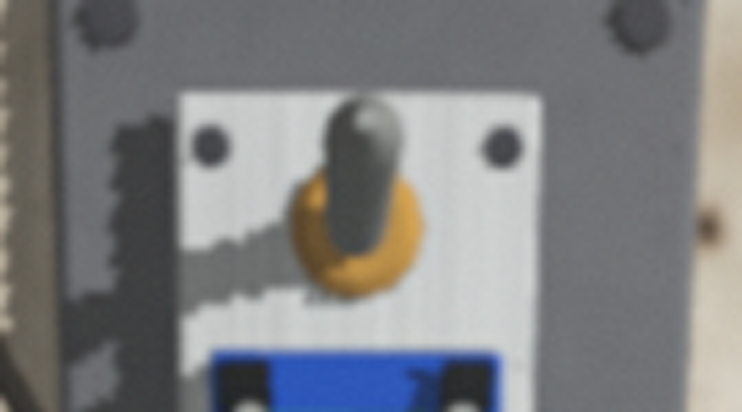

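View pics/z2.png

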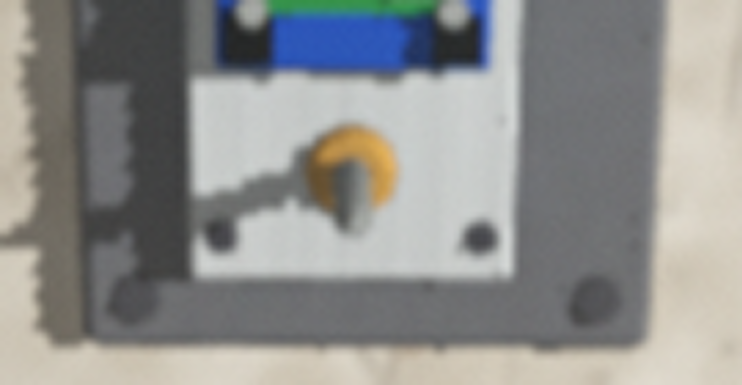

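Run:
```python
from h import *
d=np.load('pics/w1.npz');s={k:d[k] for k in d.files}
g=cv2.cvtColor(s['frame'],cv2.COLOR_BGR2HSV)
# base edges by rows: grey (V<~140) vs bench
G=cv2.cvtColor(s['frame'],cv2.COLOR_BGR2GRAY).astype(float)
def edge(rows,u0,u1,z,pol):
    P=[]
    for v in rows:
        gr=np.gradient(cv2.GaussianBlur(G,(3,3),0)[v])[u0:u1]*pol
        i=int(np.argmax(gr))
        if 0<i<len(gr)-1:
            a,b,c=gr[i-1:i+2]; i=i+0.5*(a-c)/(a-2*b+c+1e-9)
        P.append(onplane(s,u0+i,v,z))
    P=np.array(P); 
    k=np.polyfit(P[:,1],P[:,0],1)
    for _ in range(4):
        r=np.abs(P[:,0]-np.polyval(k,P[:,1])); P=P[r<max(2*np.median(r),2e-4)]; k=np.polyfit(P[:,1],P[:,0],1)
    return k,len(P)
for nm,args in (('base right z14',(range(3,195,2),325,350,.014,1)),('block right',(range(25,185,2),300,320,.029,-1)),('nest left',(range(70,150,2),246,262,.045,-1)),('nest right',(range(70,150,2),296,312,.045,1))):
    k,n=edge(*args); print(nm,n,'yaw deg',np.degrees(np.arctan(-k[0])),'x@y=.12',np.polyval(k,.12))
# bottom edge of base
P=[]
Gb=cv2.GaussianBlur(G,(3,3),0)
for u in range(238,328,3):
    gr=np.gradient(Gb[:,u])[190:212]; P.append(onplane(s,u,190+np.argmax(gr),.014))
P=np.array(P);k=np.polyfit(P[:,0],P[:,1],1);print('front edge yaw',np.degrees(np.arctan(k[0])),np.polyval(k,.455))
uv=lambda U,V,v0:((U+.5)/5.5-.5+215,(V+.5)/5.5-.5+v0)
for nm,p,z in(('tip',uv(366,118,0),.14),('tip',uv(366,118,0),.144),('rodbase',uv(355,250,0),.037),('tip dowel',uv(353,226,140),.078),('collar dowel',uv(352,170,140),.033),('collar rod',uv(357,232,0),.033)): print(nm,np.round(p,1),np.round(onplane(s,*p,z),4))
```

```text
base right z14 71 yaw deg 4.328868161329933 x@y=.12 0.5164599875164031
block right 53 yaw deg 4.509990138033663 x@y=.12 0.4834764498011513
nest left 29 yaw deg 4.312694344841941 x@y=.12 0.4197223312894448
nest right 33 yaw deg 4.398584707395144 x@y=.12 0.47562494838919095
front edge yaw 4.498643901254785 0.009761660048261716
tip [281.1  21. ] [0.4427 0.1952 0.14  ]
tip [281.1  21. ] [0.4427 0.1945 0.144 ]
rodbase [279.1  45. ] [0.4425 0.19   0.037 ]
tip dowel [278.8 180.7] [0.4532 0.0546 0.078 ]
collar dowel [278.6 170.5] [0.4533 0.0555 0.033 ]
collar rod [279.5  41.8] [0.4426 0.1937 0.033 ]
```

```bash
python3 -c "
from plan import *
plan([.4496,.0607,.2902],[0.6777,0.7353,0,0],[.448,.1248,.155],4.4,7)"
```

```text
[[[0.37, 0.02, 0.77], [0.0, 0.0, 0.0], -1], [[0.37, 0.02, 0.77], [0.0, 0.0, 0.0], -1], [[0.36, 0.02, 0.77], [0.0, 0.0, 0.01], -1], [[0.37, 0.02, 0.77], [0.0, 0.0, 0.0], -1], [[0.36, 0.02, 0.78], [0.0, 0.0, 0.01], -1], [[0.37, 0.02, 0.77], [0.0, 0.0, 0.0], -1], [[0.36, 0.02, 0.78], [0.0, 0.0, 0.01], -1]]
end [0.448  0.1248 0.155 ] [0.6796 0.7335 0.     0.    ]
```

Call:
carry_out --commands '[[[0.37,0.02,0.77],[0.0,0.0,0.0],-1],[[0.37,0.02,0.77],[0.0,0.0,0.0],-1],[[0.36,0.02,0.77],[0.0,0.0,0.01],-1],[[0.37,0.02,0.77],[0.0,0.0,0.0],-1],[[0.36,0.02,0.78],[0.0,0.0,0.01],-1],[[0.37,0.02,0.77],[0.0,0.0,0.0],-1],[[0.36,0.02,0.78],[0.0,0.0,0.01],-1],[[0,0,0],[0,0,0],-1],[[0,0,0],[0,0,0],-1]]'

```text
clock: 4.58
eef_pos: [0.4487, 0.1242, 0.1559]
eef_rot: [0.68, 0.733, 0.0, 0.0]
ft_force: [0.3, -0.1, 0.4]
width: 1.004
```

Run:
```python
from h import *
import shutil
s=snap('wrist','w2.png'); shutil.copy('pics/last_wrist.npz','pics/w2.npz')
st=arm.sense();print(np.round(-np.asarray(s['R']).T@s['t'],4),st['eef_pos'],st['eef_rot'])
```

```text
[0.442  0.2072 0.2992] [0.448837   0.12412042 0.15599811] [6.79954305e-01 7.33254056e-01 5.30645702e-04 5.92300757e-04]
```

View pics/w2.png

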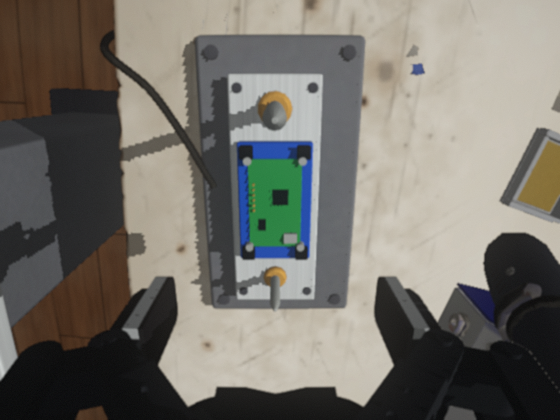

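The wrist view now shows the whole jig, with the rod tip near (273,120), its collar near (275,108), the dowel collar at (276,275) and the dowel tip at (276,303). I'll zoom in on both.

Run:
```python
from h import *
f=load('wrist')['frame']
a=cv2.resize(f[85:135,245:310],None,fx=6,fy=6,interpolation=cv2.INTER_CUBIC)
b=cv2.resize(f[260:310,245:310],None,fx=6,fy=6,interpolation=cv2.INTER_CUBIC)
cv2.imwrite('pics/z3.png',np.hstack([a,b]))
```

```text
(no output)
```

View pics/z3.png

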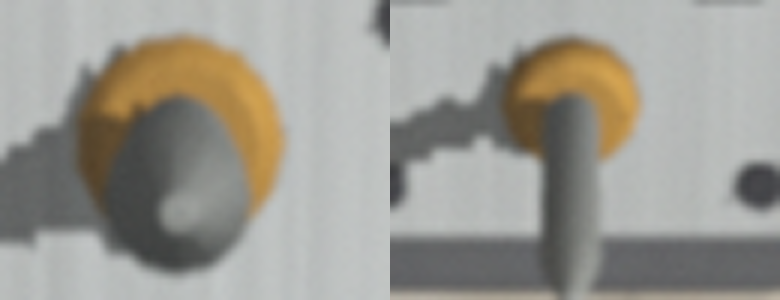

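Run:
```python
from h import *
L=lambda n:{k:v for k,v in np.load('pics/%s.npz'%n).items()}
a,b=L('w1'),L('w2')
X=tri([(a,281.1,21.0),(b,274.75,119.9)]);print('rod tip',X, proj(a,X),proj(b,X))
Y=tri([(a,278.8,180.7),(b,274.6,308.2)]);print('dowel tip',Y,proj(a,Y),proj(b,Y))
for z in(.136,.140,.144): print(z,np.round(onplane(b,274.75,119.9,z),4))
for z in(.075,.079,.083): print(z,np.round(onplane(b,274.6,308.2,z),4))
r=b['range_z'];print(np.round(r[115:125,272:278],4)); print(pt(b,275,120),pt(b,243,155),pt(b,300,247),pt(b,232,100))
```

```text
rod tip [0.44271475 0.19499283 0.14146527] [281.19755249  21.00639368] [274.58150106 119.89053092]
dowel tip [0.45322189 0.05442232 0.07725456] [278.77319676 180.6990009 ] [274.63763427 308.20126444]
0.136 [0.4428 0.1946 0.136 ]
0.14 [0.4428 0.1949 0.14  ]
0.144 [0.4428 0.1952 0.144 ]
0.075 [0.4533 0.0529 0.075 ]
0.079 [0.4531 0.0556 0.079 ]
0.083 [0.4529 0.0584 0.083 ]
[[0.1564 0.1548 0.1557 0.1553 0.1559 0.1562]
 [0.1542 0.1544 0.154  0.1546 0.1545 0.1548]
 [0.1533 0.1538 0.153  0.1531 0.1533 0.1538]
 [0.153  0.1527 0.1525 0.1528 0.1535 0.154 ]
 [0.1537 0.1529 0.1531 0.1534 0.1542 0.1526]
 [0.154  0.1534 0.1537 0.1535 0.1551 0.1527]
 [0.1532 0.1534 0.1545 0.1533 0.1529 0.1528]
 [0.1538 0.1531 0.1538 0.1536 0.1532 0.1527]
 [0.1547 0.1537 0.1541 0.1523 0.1536 0.1546]
 [0.1546 0.1548 0.1549 0.1532 0.1544 0.1564]]
[0.44290256 0.19494408 0.14126457] [0.42240008 0.16158187 0.04909222] [0.4701831  0.09281762 0.04927835] [0.41087055 0.19845539 0.03078512]
```

```bash
python3 - <<'E'
from h import *
s=load('scene')
pts=[]
for v in range(0,420,2):
    for u in range(0,560,2):
        if s['range_z'][v,u]>0: pts.append(pt(s,u,v))
P=np.array(pts)
for y0 in np.arange(-.4,.25,.05):
    m=(P[:,1]>y0)&(P[:,1]<y0+.05)&(P[:,2]>.05)&(P[:,2]<.5)&(P[:,0]>.3)&(P[:,0]<.8)
    Q=P[m]; 
    if len(Q): 
        i=Q[:,0].argmin(); print(round(y0,2),np.round(Q[i],3),len(Q), np.round(Q[:,2].max(),3))
d=np.load('pics/w1.npz');w={k:d[k] for k in d.files}
f=w['frame'];cv2.imwrite('pics/z4.png',cv2.resize(f[290:400,215:330],None,fx=5,fy=5,interpolation=cv2.INTER_CUBIC))
E
python3 -c "
from plan import *
plan([.448,.1248,.155],[0.6796,0.7335,0,0],[.453,-.240,.16],-3.5,16)"
```

```text
-0.3 [ 0.447 -0.253  0.06 ] 18 0.083
-0.25 [ 0.448 -0.242  0.053] 34 0.144
-0.2 [ 0.591 -0.161  0.077] 480 0.176
-0.15 [ 0.592 -0.134  0.052] 299 0.173
-0.1 [ 0.605 -0.098  0.069] 271 0.163
-0.05 [ 0.613 -0.045  0.051] 235 0.16
-0.0 [0.455 0.049 0.079] 201 0.279
0.05 [0.43  0.08  0.051] 99 0.255
0.1 [0.421 0.145 0.053] 131 0.258
0.15 [0.429 0.161 0.051] 167 0.257
0.2 [0.672 0.2   0.229] 290 0.325
[[[-0.91, -0.06, -0.01], [0.0, 0.0, 0.05], -1], [[-0.91, -0.05, -0.01], [0.0, 0.0, 0.05], -1], [[-0.91, -0.04, -0.01], [0.0, 0.0, 0.05], -1], [[-0.91, -0.03, -0.01], [0.0, 0.0, 0.05], -1], [[-0.91, -0.03, -0.01], [0.0, 0.0, 0.05], -1], [[-0.91, -0.02, -0.01], [0.0, 0.0, 0.05], -1], [[-0.91, -0.01, -0.01], [0.0, 0.0, 0.05], -1], [[-0.91, 0.0, -0.01], [0.0, 0.0, 0.05], -1], [[-0.91, 0.01, -0.02], [0.0, 0.0, 0.05], -1], [[-0.91, 0.02, -0.01], [0.0, 0.0, 0.05], -1]]
[[[-0.91, 0.02, -0.02], [0.0, 0.0, 0.05], -1], [[-0.91, 0.03, -0.01], [0.0, 0.0, 0.05], -1], [[-0.92, 0.04, -0.02], [0.0, 0.0, 0.05], -1], [[-0.91, 0.05, -0.01], [0.0, 0.0, 0.05], -1], [[-0.92, 0.05, -0.02], [0.0, 0.0, 0.04], -1], [[-0.91, 0.06, -0.01], [0.0, 0.0, 0.05], -1]]
end [ 0.453 -0.24   0.16 ] [0.7286 0.685  0.     0.    ]
```

View pics/z4.png

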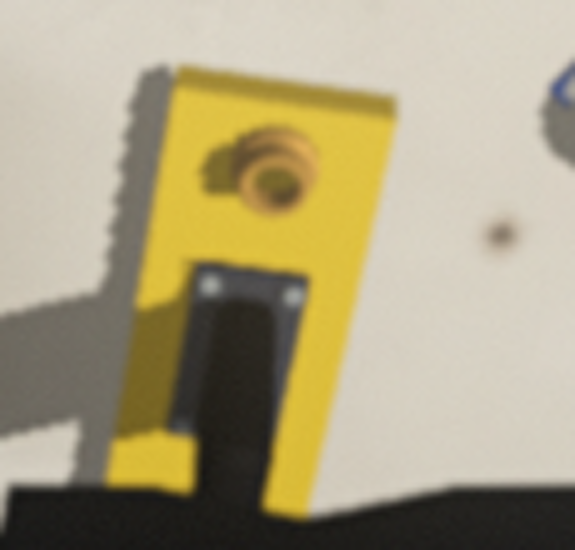

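The corridor is clear, since the solder station starts at x of about 0.59. In the crop the platen is tilted by several degrees relative to the tool. I'm moving over it now.

Call:
carry_out --commands '[[[-0.91,-0.06,-0.01],[0.0,0.0,0.05],-1],[[-0.91,-0.05,-0.01],[0.0,0.0,0.05],-1],[[-0.91,-0.04,-0.01],[0.0,0.0,0.05],-1],[[-0.91,-0.03,-0.01],[0.0,0.0,0.05],-1],[[-0.91,-0.03,-0.01],[0.0,0.0,0.05],-1],[[-0.91,-0.02,-0.01],[0.0,0.0,0.05],-1],[[-0.91,-0.01,-0.01],[0.0,0.0,0.05],-1],[[-0.91,0.0,-0.01],[0.0,0.0,0.05],-1],[[-0.91,0.01,-0.02],[0.0,0.0,0.05],-1],[[-0.91,0.02,-0.01],[0.0,0.0,0.05],-1]]'

```text
clock: 5.88
eef_pos: [0.4516, -0.1046, 0.1587]
eef_rot: [0.712, 0.703, 0.0, 0.001]
ft_force: [0.4, -0.1, 0.8]
width: 0.997
```

Call:
carry_out --commands '[[[-0.91,0.02,-0.02],[0.0,0.0,0.05],-1],[[-0.91,0.03,-0.01],[0.0,0.0,0.05],-1],[[-0.92,0.04,-0.02],[0.0,0.0,0.05],-1],[[-0.91,0.05,-0.01],[0.0,0.0,0.05],-1],[[-0.92,0.05,-0.02],[0.0,0.0,0.04],-1],[[-0.91,0.06,-0.01],[0.0,0.0,0.05],-1],[[0,0,0],[0,0,0],-1],[[0,0,0],[0,0,0],-1],[[0,0,0],[0,0,0],-1]]'

```text
clock: 7.0
eef_pos: [0.4531, -0.24, 0.1601]
eef_rot: [0.729, 0.685, 0.0, -0.0]
ft_force: [-0.7, 1.0, 0.1]
width: 1.004
```

Run:
```python
from h import *
import shutil
s=snap('wrist','w3.png'); shutil.copy('pics/last_wrist.npz','pics/w3.npz')
st=arm.sense();print(np.round(-np.asarray(s['R']).T@s['t'],4),st['clock'],st['eef_pos'],st['eef_rot'])
```

```text
[ 0.4579 -0.157   0.3034] 7.05 [ 0.4531213 -0.2400463  0.1601004] [ 7.28659465e-01  6.84876180e-01  1.65086228e-05 -3.70444233e-05]
```

View pics/w3.png

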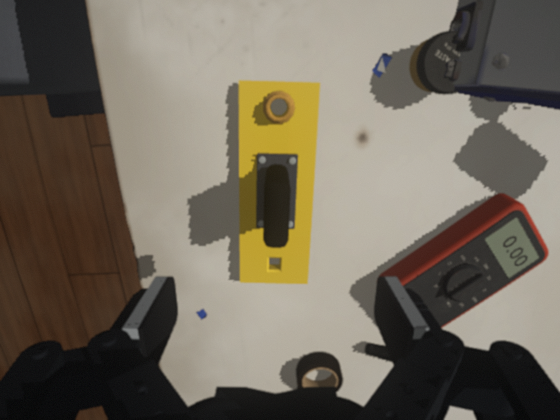

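The wrist view shows the platen from (239,82) to (307,283), its bush at (279,107), the handle top from (277,165) to (277,247) and the dowel hole at (275,264). The multimeter's red corner is at (385,275). Next is the exact platen pose and the clearances.

Run:
```python
from h import *
s=load('wrist')
hsv=cv2.cvtColor(s['frame'],cv2.COLOR_BGR2HSV)
m=cv2.inRange(hsv,(20,140,90),(35,255,255))
m=cv2.morphologyEx(m,cv2.MORPH_CLOSE,np.ones((3,3)))
k,l,st,ce=cv2.connectedComponentsWithStats(m); i=1+np.argmax(st[1:,4]); print(st[i])
c,_=cv2.findContours((l==i).astype('uint8'),0,1); c=max(c,key=cv2.contourArea)[:,0].astype(float)
W=np.array([onplane(s,u,v,.012)[:2] for u,v in c])
L=[];Rr=[];T=[];B=[]
m0=(W.max(0)+W.min(0))/2
for (u,v),w in zip(c,W):
    if 95<v<270: (L if u<260 else Rr).append(w)
    elif v<90 and 248<u<312:T.append(w)
    elif v>276 and 248<u<298:B.append(w)
for nm,E,ax in(('L',L,0),('R',Rr,0),('T',T,1),('B',B,1)):
    E=np.array(E)
    if ax==0:
        kk=np.polyfit(E[:,1],E[:,0],1); print(nm,len(E),'yaw',np.degrees(np.arctan(-kk[0])),'x@y=-.24',np.polyval(kk,-.24))
    else:
        kk=np.polyfit(E[:,0],E[:,1],1); print(nm,len(E),'yaw',np.degrees(np.arctan(kk[0])),'y@x=.453',np.polyval(kk,.453))
print('bush top',onplane(s,279.3,106.5,.024),'hole',onplane(s,275,264,.012),'depth pts',pt(s,277,200),pt(s,277,180),pt(s,250,150))
print('handle ends',onplane(s,277,245,.078),onplane(s,278,166,.078))
for p in[(385,275),(400,290),(420,250),(370,348)]: print('mm',p,np.round(pt(s,*p),3))
f=s['frame'];cv2.imwrite('pics/z5.png',cv2.resize(f[75:290,225:330],None,fx=3.7,fy=2.75,interpolation=cv2.INTER_CUBIC))
```

```text
[  239    81    80   202 10628]
L 174 yaw -5.036867307708107 x@y=-.24 0.4215400659608933
R 174 yaw -5.131723749461548 x@y=-.24 0.48438377664117005
T 63 yaw -5.281436256389346 y@x=.453 -0.14968452237328755
B 49 yaw -5.2981296894108265 y@x=.453 -0.3287224832475506
bush top [ 0.46013281 -0.16866584  0.024     ] hole [ 0.44800165 -0.30939483  0.012     ] depth pts [ 0.45461545 -0.22651683  0.07955421] [ 0.45538429 -0.21424201  0.07383356] [ 0.43393338 -0.20249117  0.01298062]
handle ends [ 0.45258635 -0.26005678  0.078     ] [ 0.45665035 -0.20387574  0.078     ]
mm (385, 275) [ 0.552 -0.33   0.009]
mm (400, 290) [ 0.501 -0.231  0.188]
mm (420, 250) [ 0.585 -0.306  0.008]
mm (370, 348) [ 0.539 -0.411  0.014]
```

View pics/z5.png

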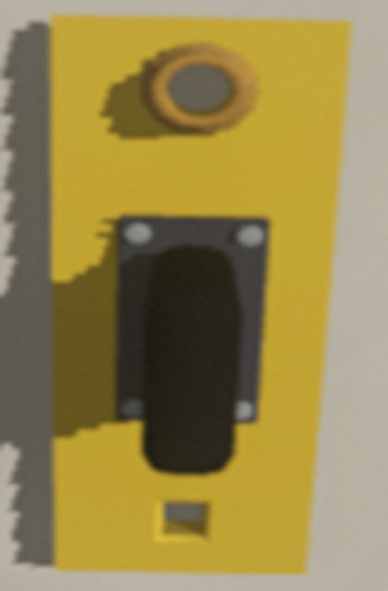

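Platen centre is (0.453, −0.239) with yaw −5.15°, and the handle top measures about 79 mm high. I'll turn 1.5°, descend to TCP z ≈ 0.038 and close.

Call:
carry_out --commands '[[[0.03,0.01,0.9],[0,0,0.15],-1],[[0,0,0.9],[0,0,0],-1],[[0,0,0.9],[0,0,0],-1],[[0,0,0.9],[0,0,0],-1],[[0,0,0.8],[0,0,0],-1],[[0,0,0.48],[0,0,0],-1],[[0,0,0],[0,0,0],-1],[[0,0,0],[0,0,0],-1]]'

```text
clock: 8.05
eef_pos: [0.4537, -0.2401, 0.0388]
eef_rot: [0.738, 0.675, 0.0, 0.001]
ft_force: [0.2, -0.2, 0.2]
width: 1.003
```

Call:
carry_out --commands '[[[0,0,0],[0,0,0],0.2],[[0,0,0],[0,0,0],0.5],[[0,0,0],[0,0,0],1],[[0,0,0],[0,0,0],1],[[0,0,0],[0,0,0],1],[[0,0,0],[0,0,0],1],[[0,0,0],[0,0,0],1],[[0,0,0],[0,0,0],1]]'

```text
clock: 9.05
eef_pos: [0.4535, -0.24, 0.0382]
eef_rot: [0.738, 0.675, 0.0, 0.0]
ft_force: [2.6, 0.5, 3.1]
width: 0.206
```

Run:
```python
from h import *
import shutil
s=snap('wrist','w4.png'); shutil.copy('pics/last_wrist.npz','pics/w4.npz')
st=arm.sense();print(np.round(-np.asarray(s['R']).T@s['t'],4),st['clock'],st['eef_pos'],st['eef_rot'],st['ft_force'],st['wrist_torque'],st['width'])
```

```text
[ 0.4605 -0.1571  0.1816] 9.1 [ 0.45354826 -0.23996219  0.03823421] [7.37841940e-01 6.74973459e-01 8.05947204e-05 3.07908969e-04] [2.01737474 0.55173387 3.70186351] [ 0.08947517 -0.20278422  0.02784783] 0.20425122718904004
```

View pics/w4.png

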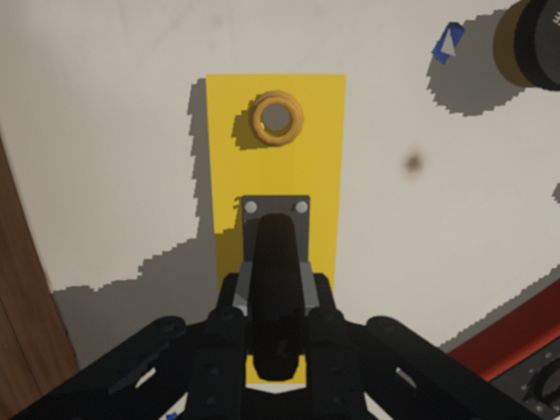

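The grip holds at width 0.205, about 17.5 mm. The view shows the bush ring at (276,118), very near the rod-tip reference pixel (274.75,119.9). Lifting.

Call:
carry_out --commands '[[[0,0,-0.2],[0,0,0],1],[[0,0,-0.4],[0,0,0],1],[[0,0,-0.7],[0,0,0],1],[[0,0,-0.9],[0,0,0],1],[[0,0,-0.9],[0,0,0],1],[[0,0,-0.9],[0,0,0],1],[[0,0,-0.9],[0,0,0],1],[[0,0,-0.9],[0,0,0],1],[[0,0,-0.6],[0,0,0],1],[[0,0,-0.2],[0,0,0],1]]'

```text
clock: 10.35
eef_pos: [0.4533, -0.2399, 0.2037]
eef_rot: [0.738, 0.675, 0.0, 0.0]
ft_force: [0.2, -0.1, -2.6]
width: 0.2
```

Call:
carry_out --commands '[[[0,0,0],[0,0,0],1],[[0,0,0],[0,0,0],1],[[0,0,0],[0,0,0],1]]'

```text
clock: 10.72
eef_pos: [0.4532, -0.2397, 0.2025]
eef_rot: [0.738, 0.675, -0.0, -0.001]
ft_force: [-0.7, -1.2, -3.2]
width: 0.2
```

```bash
cat > rd.py <<'E'
from h import *
import shutil,sys
n=sys.argv[1]
s=snap('wrist',n+'.png'); shutil.copy('pics/last_wrist.npz','pics/%s.npz'%n)
st=arm.sense();print(np.round(-np.asarray(s['R']).T@s['t'],4),st['clock'],np.round(st['eef_pos'],4),np.round(st['eef_rot'],4),'F',np.round(st['ft_force'],2),'T',np.round(st['wrist_torque'],3),st['width'])
E
python3 rd.py w5
python3 - <<'E'
from h import *
a=cv2.resize(cv2.imread('pics/w4.png')[95:145,240:310],None,fx=5.5,fy=5.5,interpolation=cv2.INTER_CUBIC)
b=cv2.resize(cv2.imread('pics/w5.png')[95:145,240:310],None,fx=5.5,fy=5.5,interpolation=cv2.INTER_CUBIC)
cv2.imwrite('pics/z6.png',np.hstack([a,b]))
E
```

```text
[ 0.4603 -0.157   0.3459] 10.775 [ 0.4532 -0.2398  0.2026] [ 7.379e-01  6.750e-01 -1.000e-04 -5.000e-04] F [ 0.16  0.4  -2.6 ] T [ 0.033 -0.008  0.005] 0.20294276563406544
```

View pics/w5.png

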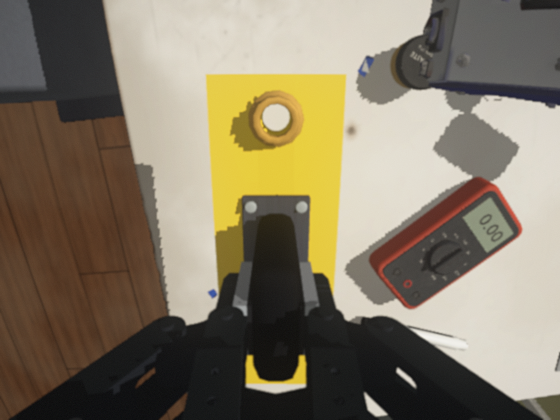

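View pics/z6.png

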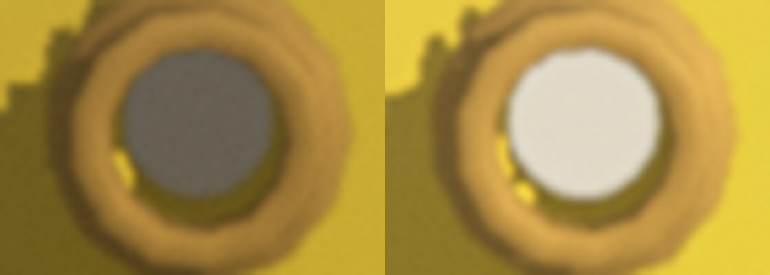

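The bush is clearly visible, with its top rim centre at about (276.5,119.7) and the bore seen through at (276,117). The platen looks level. I'll put both in the tool frame and compare them with the rod measurement.

Run:
```python
from h import *
from scipy.spatial.transform import Rotation as Rt
L=lambda n:{k:v for k,v in np.load('pics/%s.npz'%n).items()}
s=L('w5');p=np.array([.4532,-.2398,.2026]);q=Rt.from_quat([.7379,.6750,0,0])
zu=p[2]-.0382
X=onplane(s,276.5,119.7,zu+.024);Y=onplane(s,275.95,116.95,zu)
print('bush top tool',q.inv().apply(X-p),'bore bottom tool',q.inv().apply(Y-p))
# platen yaw in tool frame, edges
hsv=cv2.cvtColor(s['frame'],cv2.COLOR_BGR2HSV);m=cv2.inRange(hsv,(20,140,90),(35,255,255))
Lp=[];Rp=[]
for v in range(80,190,2):
    u=np.where(m[v])[0];u=u[(u>195)&(u<360)]
    Lp.append(q.inv().apply(onplane(s,u.min()-.5,v,zu+.012)-p));Rp.append(q.inv().apply(onplane(s,u.max()+.5,v,zu+.012)-p))
for E in(Lp,Rp):
    E=np.array(E);k=np.polyfit(E[:,0],E[:,1],1);print('edge tool yaw',np.degrees(np.arctan(k[0])),'y@x=0',k[1])
print('depth yellow',pt(s,220,90),pt(s,335,90),pt(s,225,180),pt(s,325,180),'zu+12',zu+.012)
s=L('w2');p=np.array([.44884,.12412,.1560]);q=Rt.from_quat([0.679954,0.733254,.0,.0])
for z in(.1413,.1433):
  X=onplane(s,274.75,119.9,z);print('rod tip tool (w2)',q.inv().apply(X-p),X, 'yaw',np.degrees(2*np.arctan2(.733254,.679954))-90)
```

```text
bush top tool [7.11099788e-02 6.34476995e-05 1.42000000e-02] bore bottom tool [ 0.0706358  -0.00016666  0.0382    ]
edge tool yaw 0.1380580650639427 y@x=0 -0.03228977877123411
edge tool yaw 0.024514650166020897 y@x=0 0.031348321133759745
depth yellow [ 0.43482142 -0.15408442  0.17696988] [ 0.48743011 -0.15876715  0.17760032] [ 0.43161485 -0.1965312   0.17731151] [ 0.4808999  -0.20104096  0.17682595] zu+12 0.1764
rod tip tool (w2) [ 0.07111596 -0.00069563  0.0147    ] [0.4427896  0.19498153 0.1413    ] yaw 4.319842903628839
rod tip tool (w2) [ 0.07127134 -0.00069374  0.0127    ] [0.44277979 0.19513661 0.1433    ] yaw 4.319842903628839
```

```bash
python3 -c "
from plan import *
plan([.4532,-.2398,.2026],[0.7379,0.6750,0,0],[.4482,.1243,.2026],4.35,20,g=1)"
```

```text
[[[0.72, -0.07, 0.0], [0.0, 0.0, -0.05], 1], [[0.73, -0.07, 0.0], [0.0, 0.0, -0.05], 1], [[0.73, -0.06, 0.0], [0.0, 0.0, -0.05], 1], [[0.73, -0.06, 0.0], [0.0, 0.0, -0.05], 1], [[0.73, -0.05, 0.0], [0.0, 0.0, -0.05], 1], [[0.73, -0.04, 0.0], [0.0, 0.0, -0.05], 1], [[0.73, -0.04, 0.0], [0.0, 0.0, -0.05], 1], [[0.73, -0.03, 0.0], [0.0, 0.0, -0.05], 1], [[0.73, -0.02, 0.0], [0.0, 0.0, -0.05], 1], [[0.73, -0.02, 0.0], [0.0, 0.0, -0.04], 1]]
[[[0.73, -0.01, 0.0], [0.0, 0.0, -0.05], 1], [[0.73, -0.01, 0.0], [0.0, 0.0, -0.04], 1], [[0.72, 0.0, 0.0], [0.0, 0.0, -0.05], 1], [[0.73, 0.0, 0.0], [0.0, 0.0, -0.04], 1], [[0.72, 0.01, 0.0], [0.0, 0.0, -0.05], 1], [[0.73, 0.02, 0.0], [0.0, 0.0, -0.04], 1], [[0.72, 0.02, 0.0], [0.0, 0.0, -0.05], 1], [[0.73, 0.03, 0.0], [0.0, 0.0, -0.04], 1], [[0.72, 0.03, 0.0], [0.0, 0.0, -0.05], 1], [[0.73, 0.04, 0.0], [0.0, 0.0, -0.04], 1]]
end [0.4482 0.1244 0.2026] [0.6801 0.7331 0.     0.    ]
```

Call:
carry_out --commands '[[[0.72,-0.07,0.0],[0.0,0.0,-0.05],1],[[0.73,-0.07,0.0],[0.0,0.0,-0.05],1],[[0.73,-0.06,0.0],[0.0,0.0,-0.05],1],[[0.73,-0.06,0.0],[0.0,0.0,-0.05],1],[[0.73,-0.05,0.0],[0.0,0.0,-0.05],1],[[0.73,-0.04,0.0],[0.0,0.0,-0.05],1],[[0.73,-0.04,0.0],[0.0,0.0,-0.05],1],[[0.73,-0.03,0.0],[0.0,0.0,-0.05],1],[[0.73,-0.02,0.0],[0.0,0.0,-0.05],1],[[0.73,-0.02,0.0],[0.0,0.0,-0.04],1]]'

```text
clock: 12.02
eef_pos: [0.4509, -0.056, 0.203]
eef_rot: [0.708, 0.706, 0.0, 0.0]
ft_force: [-0.2, -0.3, -2.5]
width: 0.205
```

Call:
carry_out --commands '[[[0.73,-0.01,0.0],[0.0,0.0,-0.05],1],[[0.73,-0.01,0.0],[0.0,0.0,-0.04],1],[[0.72,0.0,0.0],[0.0,0.0,-0.05],1],[[0.73,0.0,0.0],[0.0,0.0,-0.04],1],[[0.72,0.01,0.0],[0.0,0.0,-0.05],1],[[0.73,0.02,0.0],[0.0,0.0,-0.04],1],[[0.72,0.02,0.0],[0.0,0.0,-0.05],1],[[0.73,0.03,0.0],[0.0,0.0,-0.04],1],[[0.72,0.03,0.0],[0.0,0.0,-0.05],1],[[0.73,0.04,0.0],[0.0,0.0,-0.04],1]]'

```text
clock: 13.28
eef_pos: [0.448, 0.1255, 0.2031]
eef_rot: [0.68, 0.733, 0.0, 0.0]
ft_force: [-0.3, 0.1, -2.0]
width: 0.206
```

Call:
carry_out --commands '[[[0,0,0],[0,0,0],1],[[0,0,0],[0,0,0],1],[[0,0,0],[0,0,0],1],[[0,0,0],[0,0,0],1]]'

```text
clock: 13.78
eef_pos: [0.4483, 0.124, 0.2031]
eef_rot: [0.68, 0.733, -0.0, 0.0]
ft_force: [-0.4, 0.5, -3.1]
width: 0.202
```

```bash
python3 rd.py w6
python3 - <<'E'
import cv2,numpy as np
f=cv2.imread('pics/w6.png')
b=cv2.resize(f[90:150,230:320],None,fx=8,fy=8,interpolation=cv2.INTER_CUBIC)
cv2.imwrite('pics/z7.png',b)
E
```

```text
[0.4419 0.207  0.3464] 13.825 [0.4483 0.124  0.2031] [ 0.6803  0.7329 -0.      0.    ] F [ 0.66 -0.32 -3.28] T [-0.008 -0.036  0.012] 0.20667447754772258
```

View pics/w6.png

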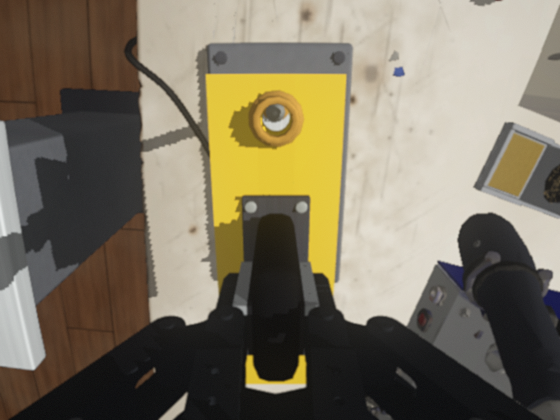

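View pics/z7.png

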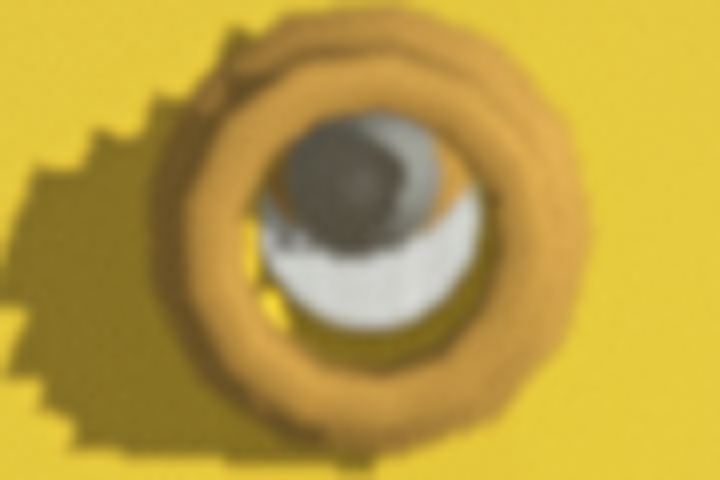

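The wrist view shows the rod right through the bush at (276,118), and the zoom has the rod outline at columns 287–440 with its bottom at 255. I'll project the measured rod axis into this view to check.

Run:
```python
from h import *
s={k:v for k,v in np.load('pics/w6.npz').items()}
f=cv2.resize(s['frame'][90:150,230:320],None,fx=8,fy=8,interpolation=cv2.INTER_CUBIC)
f=np.clip(f.astype(float)*1.4,0,255).astype('uint8')
Z=lambda X:tuple(int(round(c)) for c in ((proj(s,X)-[230,90]+.5)*8-.5))
def circ(x,y,z,r,col):
    pts=np.array([Z((x+r*np.cos(a),y+r*np.sin(a),z)) for a in np.linspace(0,6.283,60)]);cv2.polylines(f,[pts],True,col,1)
x,y,h=.4428,.1950,.1413
circ(x,y,h,.0015,(0,0,255));circ(x,y,h-.014,.006,(0,0,255))
c,sn=np.cos(np.radians(4.32)),np.sin(np.radians(4.32))
bx,by=.4483-sn*.0709,.1240+c*.0709; zu=.2031-.0382
circ(bx,by,zu,.0068,(255,0,0));circ(bx,by,zu+.024,.0068,(255,0,255));circ(bx,by,zu+.024,.013,(255,0,255))
print(bx,by)
cv2.imwrite('pics/z8.png',f)
```

```text
0.44295932948806954 0.19469856602847752
```

View pics/z8.png

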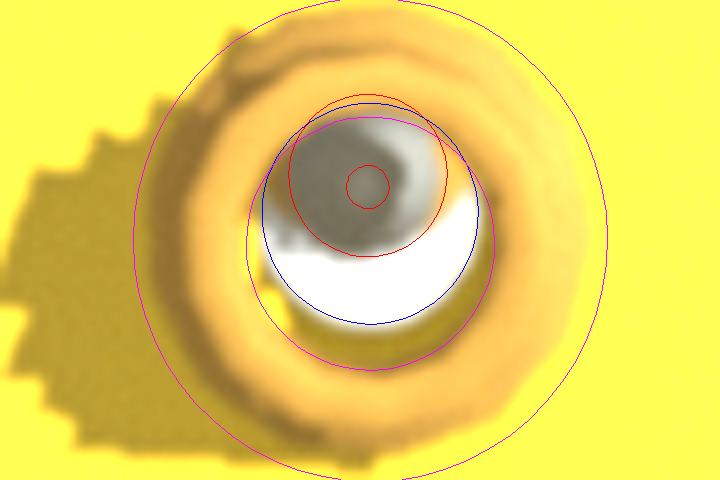

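The projected rod (red) and bush (blue, magenta) match the picture. The bush sits about 0.15 mm in x and 0.3 mm in y from the rod, inside the 0.8 mm clearance. I'll correct that and descend gently onto the taper.

Call:
carry_out --commands '[[[0.01,-0.01,0.2],[0,0,0],1],[[0,0,0.2],[0,0,0],1],[[0,0,0.2],[0,0,0],1],[[0,0,0.2],[0,0,0],1],[[0,0,0.2],[0,0,0],1],[[0,0,0],[0,0,0],1],[[0,0,0],[0,0,0],1]]'

```text
clock: 14.7
eef_pos: [0.4481, 0.1246, 0.1782]
eef_rot: [0.68, 0.733, 0.0, 0.0]
ft_force: [-0.5, -0.0, -2.0]
width: 0.202
```

```bash
python3 rd.py w7
python3 - <<'E'
import cv2,numpy as np
f=cv2.imread('pics/w7.png')
b=cv2.resize(f[90:150,230:320],None,fx=8,fy=8,interpolation=cv2.INTER_CUBIC)
cv2.imwrite('pics/z9.png',b)
E
```

```text
[0.4416 0.2076 0.3215] 14.75 [0.4481 0.1246 0.1782] [6.801e-01 7.332e-01 2.000e-04 2.000e-04] F [-0.88  0.41 -2.8 ] T [-0.033  0.006  0.104] 0.20799537058109743
```

View pics/z9.png

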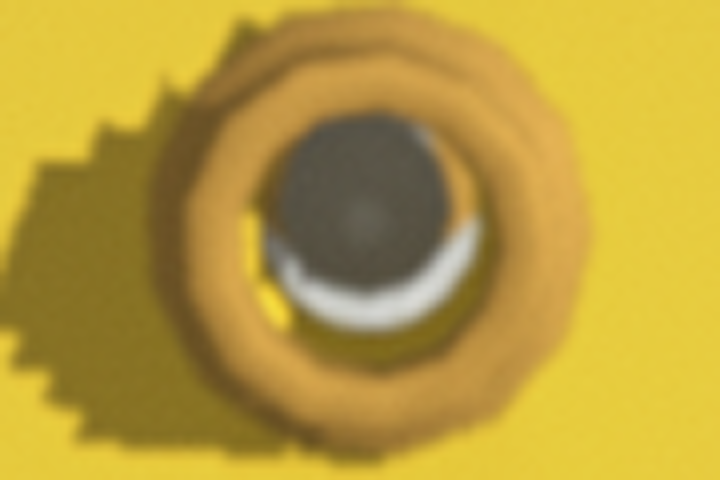

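```bash
cat > ov.py <<'E'
from h import *
from scipy.spatial.transform import Rotation as Rt
import sys
n=sys.argv[1]; p=np.array([float(a) for a in sys.argv[2:5]])
s={k:v for k,v in np.load('pics/%s.npz'%n).items()}
f=cv2.resize(s['frame'][90:150,230:320],None,fx=8,fy=8,interpolation=cv2.INTER_CUBIC)
f=np.clip(f.astype(float)*1.8,0,255).astype('uint8')
Z=lambda X:tuple(int(round(c)) for c in ((proj(s,X)-[230,90]+.5)*8-.5))
def circ(x,y,z,r,col):
    pts=np.array([Z((x+r*np.cos(a),y+r*np.sin(a),z)) for a in np.linspace(0,6.283,60)]);cv2.polylines(f,[pts],True,col,1)
x,y,h=.4428,.1950,.1413
circ(x,y,h,.0015,(0,0,255));circ(x,y,h-.014,.006,(0,0,255))
c,sn=np.cos(np.radians(4.33)),np.sin(np.radians(4.33))
bx,by=p[0]-sn*.0709,p[1]+c*.0709; zu=p[2]-.0382
circ(bx,by,zu,.0068,(255,0,0));circ(bx,by,zu+.024,.0068,(255,0,255))
print('bush-rod mm',(bx-x)*1e3,(by-y)*1e3,'underside',zu)
cv2.imwrite('pics/%s_ov.png'%n,f)
E
python3 ov.py w7 .4481 .1246 .1782
```

```text
bush-rod mm -0.053009658061098364 0.29763282883454867 underside 0.14
```

View pics/w7_ov.png

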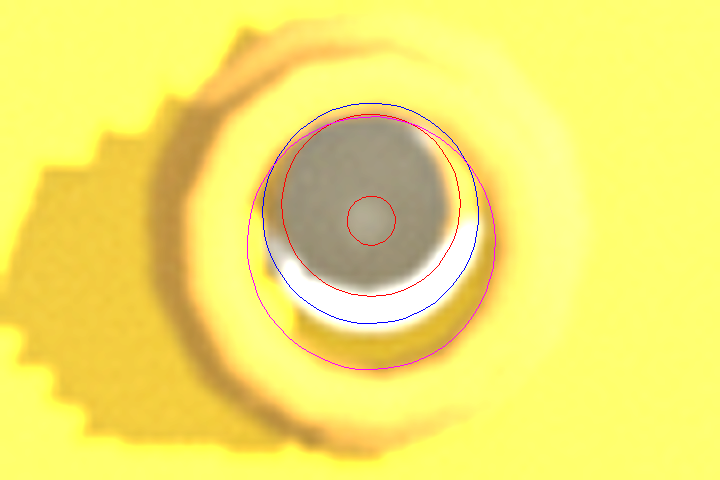

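The rod tip appears about 0.3 mm to −x and 0.2 mm to −y of the bore centre, so I'll nudge that way and descend past the taper with force checks.

Call:
carry_out --commands '[[[-0.01,-0.01,0.1],[0,0,0],1],[[0,0,0.1],[0,0,0],1],[[0,0,0.1],[0,0,0],1],[[0,0,0.1],[0,0,0],1],[[0,0,0],[0,0,0],1]]'

```text
clock: 15.38
eef_pos: [0.4477, 0.1243, 0.1678]
eef_rot: [0.68, 0.733, -0.0, -0.0]
ft_force: [0.2, 0.0, -2.8]
width: 0.203
```

Call:
carry_out --commands '[[[0,0,0.1],[0,0,0],1],[[0,0,0.1],[0,0,0],1],[[0,0,0],[0,0,0],1]]'

```text
clock: 15.75
eef_pos: [0.4477, 0.1243, 0.1628]
eef_rot: [0.68, 0.733, -0.0, -0.0]
ft_force: [-0.5, -0.3, -2.5]
width: 0.204
```

```bash
python3 rd.py w8
python3 - <<'E'
import sys; sys.argv=['ov.py','w8']
from h import *
st=arm.sense(); sys.argv+= [str(a) for a in st['eef_pos']]
exec(open('ov.py').read())
E
```

```text
[0.4413 0.2073 0.3062] 15.8 [0.4478 0.1243 0.163 ] [ 6.801e-01  7.332e-01 -1.000e-04 -1.000e-04] F [ 0.05  1.   -2.67] T [ 0.019  0.044 -0.017] 0.20070162357634208
bush-rod mm -0.4018229117846994 -0.006129349078842772 underside 0.1247576200179973
```

View pics/w8_ov.png

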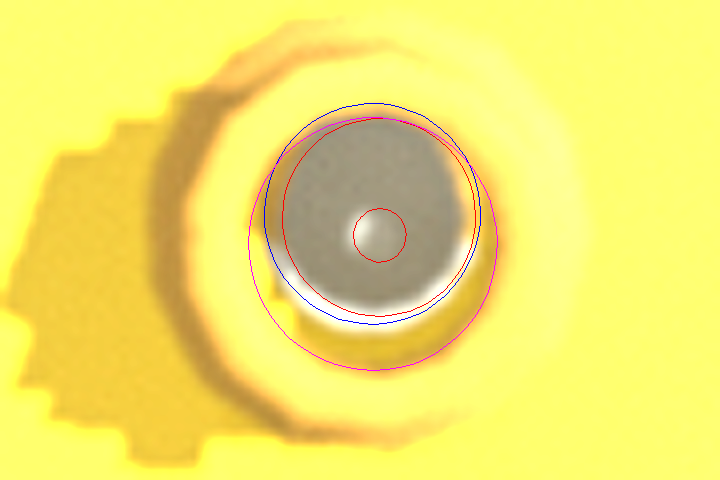

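Run:
```python
from h import *
s={k:v for k,v in np.load('pics/w8.npz').items()}
f=s['frame']
print('col 276 rows 110-140');print([f[v,276].tolist() for v in range(110,140)])
for v in (116,119,122): print('row',v,[f[v,u].tolist() for u in range(259,294)])
```

```text
col 276 rows 110-140
[[72, 86, 91], [73, 87, 91], [71, 85, 90], [71, 86, 90], [72, 85, 91], [74, 88, 93], [83, 96, 100], [96, 108, 112], [98, 110, 113], [88, 101, 105], [81, 95, 100], [76, 92, 96], [72, 87, 92], [69, 84, 90], [66, 81, 87], [66, 81, 87], [63, 81, 86], [66, 81, 87], [90, 103, 107], [129, 141, 144], [131, 152, 158], [80, 124, 137], [33, 104, 126], [29, 106, 127], [31, 105, 126], [35, 98, 123], [45, 108, 140], [59, 134, 177], [71, 157, 202], [73, 159, 206]]
row 116 [[70, 156, 203], [57, 143, 182], [39, 119, 148], [32, 95, 119], [33, 81, 104], [46, 81, 101], [62, 83, 94], [66, 81, 86], [69, 84, 88], [66, 82, 86], [69, 84, 89], [67, 82, 87], [70, 84, 89], [71, 85, 88], [73, 87, 91], [83, 96, 101], [92, 104, 108], [83, 96, 100], [76, 89, 93], [74, 88, 93], [72, 85, 91], [70, 84, 89], [68, 83, 88], [69, 85, 89], [69, 85, 89], [69, 84, 88], [69, 83, 88], [70, 84, 90], [70, 95, 108], [64, 113, 138], [49, 118, 148], [37, 106, 131], [40, 101, 129], [48, 114, 150], [58, 130, 172]]
row 119 [[69, 159, 205], [59, 155, 193], [45, 149, 180], [42, 118, 142], [47, 89, 108], [50, 82, 99]
[... 260 characters left out ...]
8], [68, 82, 88], [65, 81, 87], [66, 81, 87], [66, 83, 91], [74, 102, 116], [79, 128, 152], [60, 128, 156], [37, 108, 134], [34, 99, 123], [45, 105, 138], [56, 123, 163]]
row 122 [[74, 168, 217], [68, 186, 226], [61, 204, 237], [55, 169, 200], [71, 122, 139], [94, 111, 117], [97, 107, 112], [82, 94, 98], [69, 82, 89], [66, 82, 86], [65, 80, 86], [68, 83, 89], [66, 82, 87], [65, 81, 87], [67, 82, 88], [69, 85, 90], [71, 87, 92], [72, 87, 92], [73, 87, 92], [71, 87, 92], [67, 83, 88], [66, 81, 87], [65, 82, 88], [66, 82, 87], [65, 80, 86], [65, 80, 86], [69, 85, 90], [91, 105, 110], [120, 138, 143], [118, 148, 156], [71, 121, 137], [36, 103, 124], [32, 93, 118], [48, 109, 140], [56, 126, 165]]
```

At the bore's lower edge the gap is about 1.4 mm (rows 128.2 to 131), so the rod sits toward +y in the bore. I'll shift back +0.25 mm along tool x, go down 10 mm and watch the forces.

Call:
carry_out --commands '[[[0.01,0,0.05],[0,0,0],1],[[0,0,0.1],[0,0,0],1],[[0,0,0.1],[0,0,0],1],[[0,0,0],[0,0,0],1]]'

```text
clock: 16.3
eef_pos: [0.4477, 0.1245, 0.1566]
eef_rot: [0.68, 0.733, -0.0, -0.0]
ft_force: [-0.1, 0.3, -2.4]
width: 0.202
```

```bash
python3 rd.py w9
python3 - <<'E'
import cv2
f=cv2.imread('pics/w9.png')
cv2.imwrite('pics/z10.png',cv2.resize(f[90:150,230:320],None,fx=8,fy=8,interpolation=cv2.INTER_CUBIC))
E
```

```text
[0.4412 0.2075 0.2999] 16.35 [0.4477 0.1246 0.1567] [ 6.800e-01  7.332e-01 -1.000e-04 -1.000e-04] F [-0.52  0.05 -2.77] T [ 0.052 -0.042  0.025] 0.20422157021593054
```

View pics/z10.png

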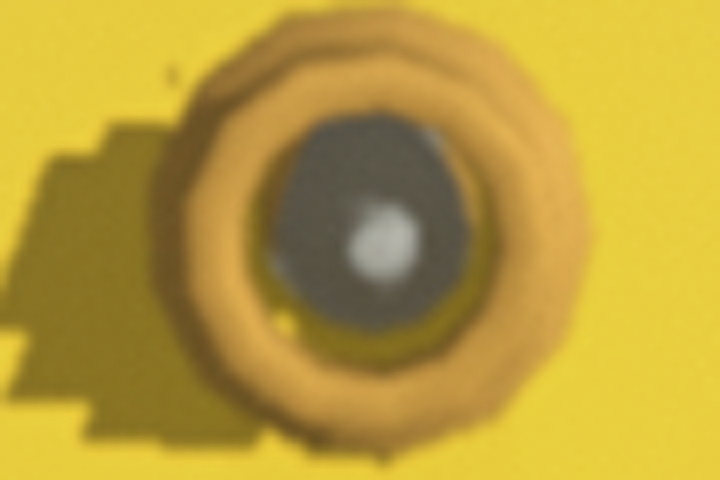

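The rod is now inside the bore and looks centred at (372,232) in the zoom, with negligible forces. Continuing down in small steps.

Call:
carry_out --commands '[[[0,0,0.12],[0,0,0],1],[[0,0,0.12],[0,0,0],1],[[0,0,0.12],[0,0,0],1],[[0,0,0],[0,0,0],1]]'

```text
clock: 16.85
eef_pos: [0.4477, 0.1245, 0.1475]
eef_rot: [0.68, 0.733, -0.0, -0.0]
ft_force: [-0.4, -0.1, -3.0]
width: 0.206
```

Run:
```python
from h import *
st=arm.sense();print(st['clock'],st['eef_pos'],st['ft_force'],st['wrist_torque'])
```

```text
16.85 [0.44765068 0.12451857 0.14754358] [-0.39930587 -0.0841143  -3.00396287] [-0.01783047  0.00211859 -0.01414475]
```

Call:
carry_out --commands '[[[0,0,0.12],[0,0,0],1],[[0,0,0.12],[0,0,0],1],[[0,0,0.12],[0,0,0],1],[[0,0,0],[0,0,0],1]]'

```text
clock: 17.35
eef_pos: [0.4476, 0.1245, 0.1386]
eef_rot: [0.68, 0.733, -0.0, -0.0]
ft_force: [0.5, -0.0, -2.3]
width: 0.193
```

```bash
python3 rd.py w10
python3 - <<'E'
from h import *
for n in('scene','side'):
    s=snap(n,n+'10.png')
a=cv2.imread('pics/scene10.png')[150:260,180:300];b=cv2.imread('pics/side10.png')[150:260,180:300]
cv2.imwrite('pics/z11.png',cv2.resize(np.hstack([a,b]),None,fx=3.3,fy=3.3,interpolation=cv2.INTER_CUBIC))
E
```

```text
[0.4412 0.2075 0.2819] 17.4 [0.4477 0.1246 0.1387] [ 6.800e-01  7.332e-01 -1.000e-04 -1.000e-04] F [-1.09  0.27 -2.14] T [-0.005 -0.031  0.004] 0.19956874674820554
```

View pics/z11.png

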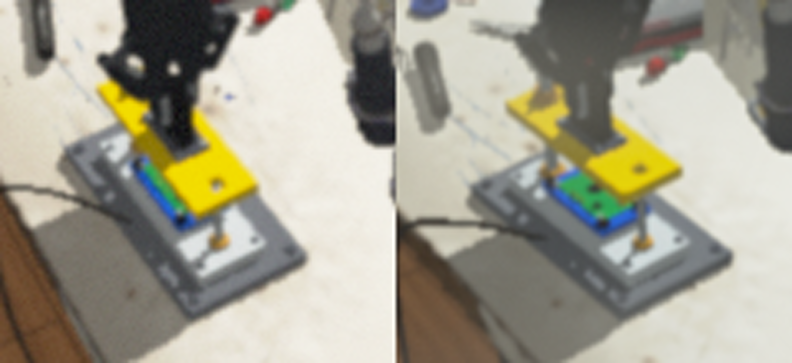

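View pics/w10.png

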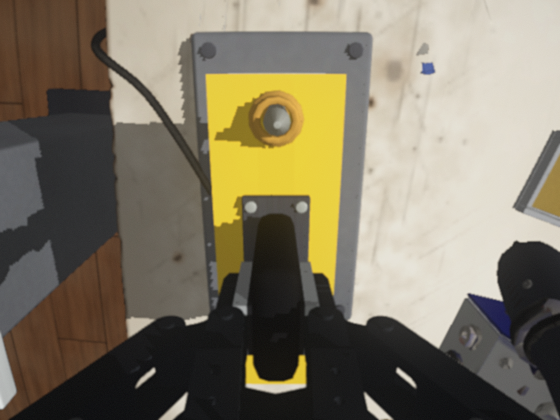

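The platen is on the rod at underside ≈ 0.100 m, level, parallel to the base and free of force. The outside views show the dowel right under its slot. Continuing to just above the dowel tip.

Call:
carry_out --commands '[[[0,0,0.12],[0,0,0],1],[[0,0,0.12],[0,0,0],1],[[0,0,0.12],[0,0,0],1],[[0,0,0.12],[0,0,0],1],[[0,0,0],[0,0,0],1]]'

```text
clock: 18.12
eef_pos: [0.4476, 0.1246, 0.1266]
eef_rot: [0.68, 0.733, -0.0, -0.0]
ft_force: [-0.1, 0.8, -3.4]
width: 0.202
```

```bash
python3 rd.py w11
python3 - <<'E'
from h import *
for n in('scene','side'):
    s=snap(n,n+'11.png')
a=cv2.imread('pics/scene11.png')[190:250,220:280];b=cv2.imread('pics/side11.png')[180:240,230:290]
c=cv2.imread('pics/w11.png')[90:150,240:310]
cv2.imwrite('pics/z12.png',cv2.resize(np.hstack([a,b,c]),None,fx=4.2,fy=4.2,interpolation=cv2.INTER_CUBIC))
E
```

```text
[0.4412 0.2075 0.2699] 18.175 [0.4477 0.1245 0.1267] [ 6.801e-01  7.332e-01 -1.000e-04 -0.000e+00] F [ 0.53  0.23 -2.52] T [-0.034 -0.005 -0.008] 0.20041216724244348
```

View pics/z12.png

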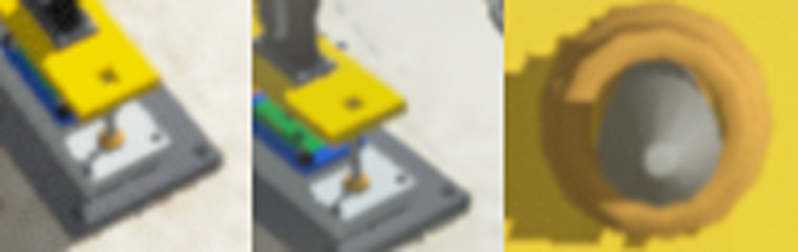

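Underside is 0.0885 m. The dowel stands below the slot in both outside views, and the rod is well inside the bush in the right crop. Now the careful part, feeling for the dowel tip at 0.080 to 0.070.

Call:
carry_out --commands '[[[0,0,0.1],[0,0,0],1],[[0,0,0.1],[0,0,0],1],[[0,0,0.08],[0,0,0],1],[[0,0,0],[0,0,0],1]]'

```text
clock: 18.77
eef_pos: [0.4477, 0.1245, 0.1196]
eef_rot: [0.68, 0.733, -0.0, -0.0]
ft_force: [-0.8, -0.3, -2.7]
width: 0.2
```

Call:
carry_out --commands '[[[0,0,0.06],[0,0,0],1],[[0,0,0.06],[0,0,0],1]]'

```text
clock: 19.02
eef_pos: [0.4478, 0.1245, 0.1167]
eef_rot: [0.68, 0.733, 0.0, 0.0]
ft_force: [-0.7, 0.1, -2.2]
width: 0.204
```

Call:
carry_out --commands '[[[0,0,0.06],[0,0,0],1],[[0,0,0.06],[0,0,0],1]]'

```text
clock: 19.27
eef_pos: [0.4478, 0.1245, 0.1137]
eef_rot: [0.68, 0.733, -0.0, -0.0]
ft_force: [0.7, 0.1, -2.1]
width: 0.204
```

```bash
python3 rd.py w12
python3 - <<'E'
from h import *
for n in('scene','side'):
    s=snap(n,n+'12.png')
a=cv2.imread('pics/scene12.png')[190:250,220:280];b=cv2.imread('pics/side12.png')[180:240,230:290]
c=cv2.imread('pics/w12.png')[90:150,240:310]
cv2.imwrite('pics/z13.png',cv2.resize(np.hstack([a,b,c]),None,fx=4.2,fy=4.2,interpolation=cv2.INTER_CUBIC))
E
```

```text
[0.4413 0.2075 0.257 ] 19.325 [0.4477 0.1245 0.1135] [ 6.801e-01  7.332e-01 -1.000e-04 -1.000e-04] F [ 0.4   0.28 -3.89] T [ 0.009 -0.022  0.025] 0.20439955647935312
```

View pics/z13.png

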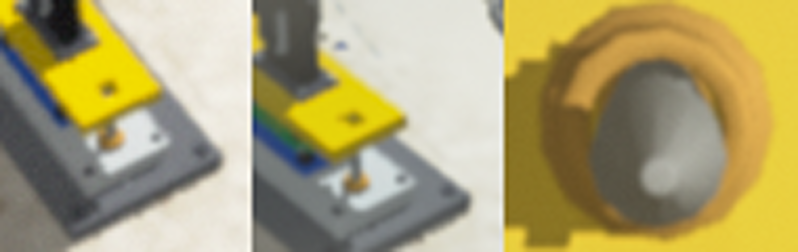

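Underside is 0.0753 m, so the dowel tip is about 5 mm into its slot with no force. Continuing.

Call:
carry_out --commands '[[[0,0,0.06],[0,0,0],1],[[0,0,0.06],[0,0,0],1]]'

```text
clock: 19.68
eef_pos: [0.4478, 0.1245, 0.1107]
eef_rot: [0.68, 0.733, 0.0, 0.0]
ft_force: [0.3, -0.2, -2.6]
width: 0.201
```

Call:
carry_out --commands '[[[0,0,0.06],[0,0,0],1],[[0,0,0.06],[0,0,0],1]]'

```text
clock: 19.92
eef_pos: [0.4478, 0.1245, 0.1077]
eef_rot: [0.68, 0.733, -0.0, 0.0]
ft_force: [0.0, -0.4, -2.6]
width: 0.203
```

Call:
carry_out --commands '[[[0,0,0.08],[0,0,0],1],[[0,0,0.08],[0,0,0],1]]'

```text
clock: 20.18
eef_pos: [0.4477, 0.1245, 0.1037]
eef_rot: [0.68, 0.733, -0.0, -0.0]
ft_force: [-0.2, -0.5, -2.0]
width: 0.203
```

Call:
carry_out --commands '[[[0,0,0.08],[0,0,0],1],[[0,0,0.08],[0,0,0],1],[[0,0,0],[0,0,0],1]]'

```text
clock: 20.55
eef_pos: [0.4477, 0.1245, 0.0997]
eef_rot: [0.68, 0.733, -0.0, -0.0]
ft_force: [-0.7, -0.5, -1.6]
width: 0.203
```

```bash
python3 rd.py w13
python3 - <<'E'
from h import *
for n in('scene','side'):
    s=snap(n,n+'13.png')
a=cv2.imread('pics/scene13.png')[160:250,190:280];b=cv2.imread('pics/side13.png')[160:250,200:290]
c=cv2.imread('pics/w13.png')[80:170,230:320]
cv2.imwrite('pics/z14.png',cv2.resize(np.hstack([a,b,c]),None,fx=2.95,fy=2.95,interpolation=cv2.INTER_CUBIC))
E
```

```text
[0.4413 0.2075 0.243 ] 20.6 [0.4478 0.1246 0.0998] [ 0.6801  0.7332 -0.     -0.    ] F [-0.44  0.48 -2.72] T [-0.02  -0.02  -0.054] 0.20163197989175294
```

View pics/z14.png

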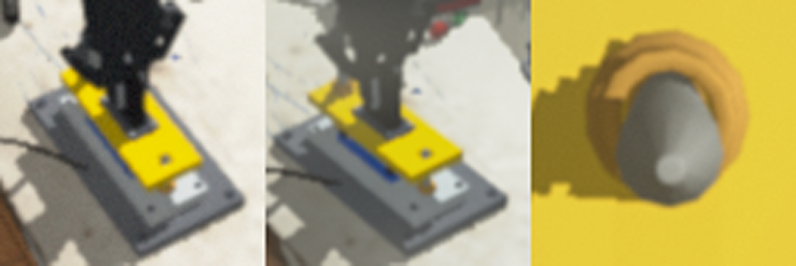

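Both dowel and rod are engaged and free, with underside at 0.0616 m. The outside views show the platen level just above the nest. Next I approach the pads, expected at about 0.049.

Call:
carry_out --commands '[[[0,0,0.1],[0,0,0],1],[[0,0,0.1],[0,0,0],1],[[0,0,0.1],[0,0,0],1],[[0,0,0.04],[0,0,0],1],[[0,0,0],[0,0,0],1]]'

```text
clock: 21.32
eef_pos: [0.4477, 0.1245, 0.0912]
eef_rot: [0.68, 0.733, -0.0, -0.0]
ft_force: [-0.3, 0.6, -2.8]
width: 0.201
```

Call:
carry_out --commands '[[[0,0,0.04],[0,0,0],1],[[0,0,0],[0,0,0],1]]'

```text
clock: 21.58
eef_pos: [0.4477, 0.1245, 0.0903]
eef_rot: [0.68, 0.733, -0.0, -0.0]
ft_force: [0.0, 0.9, -1.8]
width: 0.201
```

Call:
carry_out --commands '[[[0,0,0.04],[0,0,0],1],[[0,0,0],[0,0,0],1]]'

```text
clock: 21.82
eef_pos: [0.4477, 0.1245, 0.0892]
eef_rot: [0.68, 0.733, -0.0, -0.0]
ft_force: [-0.5, -0.5, -2.3]
width: 0.207
```

Call:
carry_out --commands '[[[0,0,0.04],[0,0,0],1],[[0,0,0],[0,0,0],1]]'

```text
clock: 22.08
eef_pos: [0.4477, 0.1245, 0.0882]
eef_rot: [0.68, 0.733, -0.0, -0.0]
ft_force: [0.0, -0.4, -2.5]
width: 0.205
```

Call:
carry_out --commands '[[[0,0,0.04],[0,0,0],1],[[0,0,0],[0,0,0],1]]'

```text
clock: 22.32
eef_pos: [0.4477, 0.1245, 0.0872]
eef_rot: [0.68, 0.733, -0.0, -0.0]
ft_force: [0.0, 0.1, -3.4]
width: 0.203
```

Call:
carry_out --commands '[[[0,0,0.03],[0,0,0],1],[[0,0,0],[0,0,0],1]]'

```text
clock: 22.58
eef_pos: [0.4478, 0.1245, 0.0866]
eef_rot: [0.68, 0.733, 0.0, 0.0]
ft_force: [-0.1, -0.2, -2.1]
width: 0.203
```

Call:
carry_out --commands '[[[0,0,0.03],[0,0,0],1],[[0,0,0],[0,0,0],1]]'

```text
clock: 22.82
eef_pos: [0.4478, 0.1246, 0.086]
eef_rot: [0.68, 0.733, 0.0, 0.0]
ft_force: [-1.5, 0.2, 4.0]
width: 0.207
```

Contact came at underside ≈ 0.048 m (force change of about +6.5 N). Pressing in sub-millimetre steps.

Call:
carry_out --commands '[[[0,0,0.02],[0,0,0],1],[[0,0,0],[0,0,0],1]]'

```text
clock: 23.08
eef_pos: [0.4478, 0.1246, 0.0854]
eef_rot: [0.68, 0.733, 0.0, 0.0]
ft_force: [-0.7, 0.3, 3.7]
width: 0.205
```

Call:
carry_out --commands '[[[0,0,0.02],[0,0,0],1],[[0,0,0],[0,0,0],1]]'

```text
clock: 23.32
eef_pos: [0.4478, 0.1245, 0.0848]
eef_rot: [0.68, 0.733, 0.0, 0.0]
ft_force: [-0.7, 0.6, 3.5]
width: 0.206
```

Call:
carry_out --commands '[[[0,0,0.02],[0,0,0],1],[[0,0,0],[0,0,0],1]]'

```text
clock: 23.58
eef_pos: [0.4478, 0.1246, 0.0843]
eef_rot: [0.68, 0.733, 0.0, 0.0]
ft_force: [-1.4, 0.1, 3.6]
width: 0.2
```

Call:
carry_out --commands '[[[0,0,0.02],[0,0,0],1],[[0,0,0],[0,0,0],1]]'

```text
clock: 23.82
eef_pos: [0.4478, 0.1245, 0.0838]
eef_rot: [0.68, 0.733, 0.0, 0.0]
ft_force: [0.7, -0.5, 2.5]
width: 0.205
```

Call:
carry_out --commands '[[[0,0,0.02],[0,0,0],1],[[0,0,0.02],[0,0,0],1]]'

```text
clock: 24.08
eef_pos: [0.4479, 0.1245, 0.0828]
eef_rot: [0.68, 0.733, 0.0, 0.0]
ft_force: [-1.6, 0.4, 3.4]
width: 0.202
```

Call:
carry_out --commands '[[[0,0,0.02],[0,0,0],1],[[0,0,0],[0,0,0],1]]'

```text
clock: 24.32
eef_pos: [0.4478, 0.1245, 0.0822]
eef_rot: [0.68, 0.733, 0.0, 0.0]
ft_force: [-0.4, -0.1, 2.2]
width: 0.203
```

Call:
carry_out --commands '[[[0,0,0.02],[0,0,0],1],[[0,0,0],[0,0,0],1]]'

```text
clock: 24.58
eef_pos: [0.4478, 0.1246, 0.0818]
eef_rot: [0.68, 0.733, 0.0, 0.0]
ft_force: [0.8, 0.0, 2.8]
width: 0.202
```

Call:
carry_out --commands '[[[0,0,0.02],[0,0,0],1],[[0,0,0],[0,0,0],1]]'

```text
clock: 24.82
eef_pos: [0.4478, 0.1245, 0.0813]
eef_rot: [0.68, 0.733, 0.0, 0.0]
ft_force: [0.8, 0.4, 1.8]
width: 0.207
```

Call:
carry_out --commands '[[[0,0,0.02],[0,0,0],1],[[0,0,0],[0,0,0],1]]'

```text
clock: 25.08
eef_pos: [0.4478, 0.1245, 0.0809]
eef_rot: [0.68, 0.733, 0.0, 0.0]
ft_force: [-0.1, 0.1, 5.1]
width: 0.204
```

Call:
carry_out --commands '[[[0,0,0.02],[0,0,0],1],[[0,0,0],[0,0,0],1]]'

```text
clock: 25.32
eef_pos: [0.4479, 0.1246, 0.0808]
eef_rot: [0.68, 0.733, 0.0, 0.0]
ft_force: [-1.5, -0.4, 11.0]
width: 0.202
```

Call:
carry_out --commands '[[[0,0,0.01],[0,0,0],1],[[0,0,0],[0,0,0],1]]'

```text
clock: 25.58
eef_pos: [0.4479, 0.1246, 0.0808]
eef_rot: [0.68, 0.733, 0.0, 0.0]
ft_force: [-4.1, -0.8, 13.5]
width: 0.203
```

Run:
```python
from h import *
st=arm.sense();print(st['clock'],st['eef_pos'],st['ft_force'],st['wrist_torque'])
```

```text
25.575 [0.44789126 0.12456155 0.08081066] [-4.10704653 -0.83436958 13.52434135] [-0.0535707   0.68562338 -0.0107396 ]
```

The force climbed sharply with no motion at TCP 0.0808 (underside ≈ 0.0426 m), which is the stop, with about 16 N of contact. I'll hold briefly, relax slightly and look.

Call:
carry_out --commands '[[[0,0,0],[0,0,0],1],[[0,0,-0.02],[0,0,0],1],[[0,0,-0.01],[0,0,0],1],[[0,0,0],[0,0,0],1]]'

```text
clock: 26.08
eef_pos: [0.4478, 0.1245, 0.0809]
eef_rot: [0.68, 0.733, 0.0, 0.0]
ft_force: [-0.8, 0.7, 5.1]
width: 0.2
```

```bash
python3 rd.py w14
python3 - <<'E'
from h import *
for n in('scene','side'):
    s=snap(n,n+'14.png')
a=cv2.imread('pics/scene14.png')[160:250,190:280];b=cv2.imread('pics/side14.png')[160:250,200:290]
c=cv2.imread('pics/w14.png')[80:170,230:320]
cv2.imwrite('pics/z15.png',cv2.resize(np.hstack([a,b,c]),None,fx=2.95,fy=2.95,interpolation=cv2.INTER_CUBIC))
s=load('wrist')
print([np.round(pt(s,*p),4)[2] for p in((215,85),(340,85),(222,190),(332,190))])
E
```

```text
[0.4413 0.2075 0.2242] 26.125 [0.4478 0.1245 0.0808] [0.6801 0.7331 0.     0.    ] F [-0.97  1.    5.43] T [0.007 0.162 0.002] 0.2041777040938382
[np.float64(0.0558), np.float64(0.0539), np.float64(0.0561), np.float64(0.0548)]
```

View pics/z15.png

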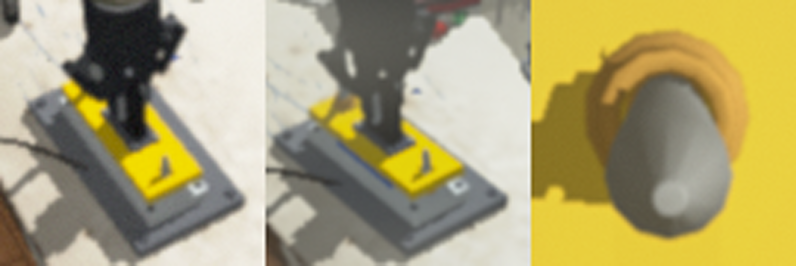

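The platen top measures about 0.055 m, so the underside is at about 0.043 m. The dowel protrudes, and the platen is level. I'll ease off the remaining push and open the gripper.

Call:
carry_out --commands '[[[0,0,-0.02],[0,0,0],1],[[0,0,0],[0,0,0],1],[[0,0,0],[0,0,0],0.4],[[0,0,0],[0,0,0],0.2],[[0,0,0],[0,0,0],-0.2],[[0,0,0],[0,0,0],-0.6],[[0,0,0],[0,0,0],-1],[[0,0,0],[0,0,0],-1],[[0,0,0],[0,0,0],-1]]'

```text
clock: 27.35
eef_pos: [0.4478, 0.1245, 0.0813]
eef_rot: [0.68, 0.733, -0.0, 0.0]
ft_force: [0.4, 0.2, 0.0]
width: 1.001
```

```bash
python3 rd.py w15
```

```text
[0.4413 0.2075 0.2246] 27.4 [0.4478 0.1245 0.0813] [ 0.6801  0.7331 -0.     -0.    ] F [ 0.51 -0.15 -0.56] T [ 0.031 -0.019  0.027] 1.0011081101530834
```

View pics/w15.png

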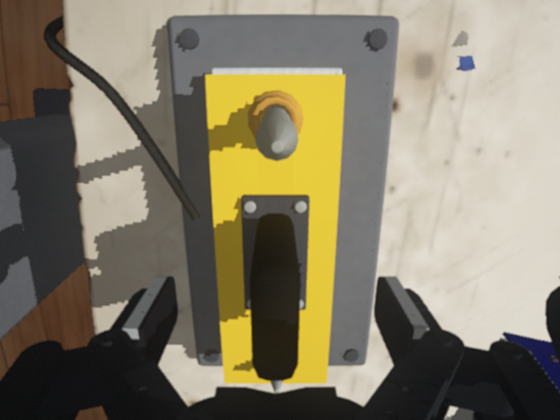

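The gripper is fully open and force is back to zero. The fingers (left at (150,320), right at (405,310)) stand clear of the handle at (275,300). Retreating straight up.

Call:
carry_out --commands '[[[0,0,-0.4],[0,0,0],-1],[[0,0,-0.8],[0,0,0],-1],[[0,0,-0.9],[0,0,0],-1],[[0,0,-0.9],[0,0,0],-1],[[0,0,-0.9],[0,0,0],-1],[[0,0,-0.9],[0,0,0],-1],[[0,0,-0.9],[0,0,0],-1],[[0,0,-0.6],[0,0,0],-1],[[0,0,0],[0,0,0],-1],[[0,0,0],[0,0,0],-1]]'

```text
clock: 28.65
eef_pos: [0.4475, 0.1245, 0.2384]
eef_rot: [0.68, 0.733, -0.0, -0.0]
ft_force: [0.3, 0.7, 0.3]
width: 0.997
```

```bash
python3 rd.py w16
python3 - <<'E'
from h import *
s=load('wrist')
hsv=cv2.cvtColor(s['frame'],cv2.COLOR_BGR2HSV);m=cv2.inRange(hsv,(20,140,90),(35,255,255))
m=cv2.erode(m,np.ones((5,5)));P=np.array([pt(s,u,v) for v,u in np.argwhere(m)[::7]])
for _ in range(4):
    k=np.linalg.lstsq(np.c_[P[:,:2]-P[:,:2].mean(0),np.ones(len(P))],P[:,2],rcond=None)[0]
    r=P[:,2]-np.c_[P[:,:2]-P[:,:2].mean(0),np.ones(len(P))]@k; P=P[np.abs(r)<.004]
print('plate top z',k[2],'tilt deg',np.degrees(np.hypot(*k[:2])),len(P))
for n in('scene','side'): snap(n,n+'16.png')
E
```

```text
[0.4411 0.2075 0.3817] 28.7 [0.4474 0.1246 0.2382] [ 6.801e-01  7.332e-01 -4.000e-04 -4.000e-04] F [-0.3   0.76 -0.61] T [-0.011 -0.029 -0.027] 0.9998772600912541
plate top z 0.05552481155590813 tilt deg 0.15744125285583513 929
```

View pics/w16.png

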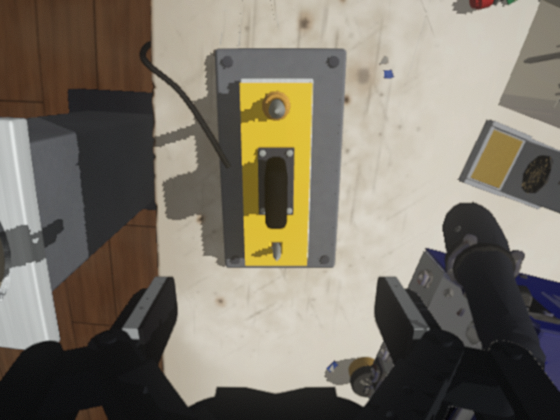

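View pics/side16.png

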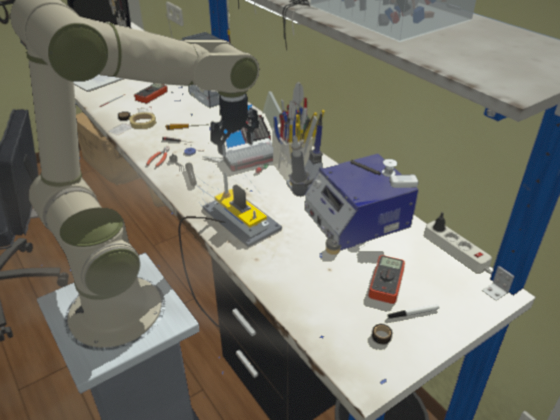

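The platen lies flat on rod (277,105) and dowel (277,250), with its top at 0.0555 m and tilt of about 0.16°. The bystanders look unmoved and the gripper is clear. Handing in.

```bash
python3 -c "
from rig import arm
print(arm.close_job())"
```

```text
the job is handed in; nothing more can be done
None
```

I picked up the platen by its handle, threaded it over the rod and dowel, and pressed the nest down until it stopped. I then let go, moved clear and handed the job in at about 28.7 s. The hand-in reports no verdict.

- **Threading:** I lined up the bush with the rod by looking through it with the wrist camera. The readings between steps on the way down stayed at sensor noise, about 1 N around the held weight.
- **Pressing:** The pads touched at about 48 mm underside height. The nest slid with about 6–7 N of drag. At about 42.6 mm the force rose sharply with no more motion, and I stopped at roughly 16 N of contact, below the 25 N limit.
- **Last checks:** The plate top measured 55.5 mm, so the underside is near 43.5 mm. That fits the expected home height, given the block seemed to stand about 5 mm high. Tilt was about 0.16°, rod and dowel both came through the platen, and the gripper was open with no force on it. The multimeter, marker and tape roll looked unmoved in the side view; I did not measure them or check the other three separately.
- **Disagreements:** Camera overlays of the bush position differed by about 0.3–0.5 mm, inside the 0.8 mm clearance. Underside heights from the arm pose and from camera depth differed by about 1 mm. The nest joint itself could not be read, so "home" rests on the force rise and these heights.

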